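# Swing the inspection microscope over the specimen and pin it

## Task

Bring the digital microscope on its swing arm from its parked position over the dish with the ore specimen and lock it there. Pull the spring pin's knob up and turn it into its rest notch so that it stays out by itself when you let go, swing the arm round until the microscope stands over the dish with the pin still parked, then turn the knob back and let the pin down, easing the arm to and fro until the pin snaps fully home in the work notch. Leave the dish and everything else on the bench where it is.

Things in the scene. Friction and masses are not known exactly. Their poses are not given: they have to be found in the camera images.
- column_top (a point): Centre of the flat top (170 mm above the table) of the black hub, 58 mm across, on the column: the upright axis about which the arm swings. The base plate (330 x 230 x 22 mm, cream over black) is fixed. A steel index ring, 177 mm across, its top 112 mm above the table, is clamped on the column under the arm; the pin drops into slots in its rim, 70 mm from the axis.
- swing_arm (a joint): Angle of the arm, rad: near 0 parked (pin in a long slot of the ring), grows anticlockwise seen from above, towards the dish; stop at 1.75. It stays where left (0.22 N m, some 0.5 with the pin dragging). Two close notches (11.5 mm for the 10 mm pin): near 0.72, not for this job, and the work notch, only known to lie within 0.13 rad of where the microscope is exactly over the dish: find it by feel.
- microscope_grip (a point): Point on the axis of the microscope, an upright cream cylinder 38 mm in diameter at the end of the arm, 170 mm from the column axis; the point is 30 mm below its flat top (top at 245 mm). Free to grip from above down to 168 mm above the table; a good place to swing the arm by.
- microscope_axis (a point): Centre of the lower end of the microscope, 90 mm above the table, on the same upright axis; this is what must stand over the dish.
- knob_grip (a point): Point on the upright axis of the spring pin's black mushroom knob, on the arm 70 mm from the column axis; it moves with the knob and is 196.5 mm above the table when home. Neck 27 mm in diameter, 21 mm high, under a head 36 mm across, 10 mm high; the point is 13.5 mm above the neck's foot, 17.5 mm below the flat top. A steel collar 37 mm across ends 5 mm below the neck when home.
- pin_lift (a joint): Height of the spring pin, m: 0 fully home, 0.009 riding on the index ring, 0.0125 in the rest notch, stop at 0.0205. The spring presses it down with 6 N when home, 14 N at full lift. The cross pin under the knob must clear the collar's top, at 0.0167, before the knob can turn; 0.018 to 0.0195 is a good height to turn at.
- pin_turn (a joint): Angle of the knob (white line on its top) about its upright axis, rad, anticlockwise seen from above: at 0 line and cross pin lie along the arm, in the deep slot of the collar, and the pin can go down; at 1.31 they lie over the rest notch, 4 mm deep, and the knob stays up once lowered into it. Stops at -0.03 and 1.35; in between it rides on the collar.
- dish_center (a point): Centre, half-way up, of the open glass dish (80 mm in diameter, 14 mm high) with a lump of ore in it, loose on the base plate (whose top is 22 mm above the table).
Mind the look-alikes: they are no part of the job. What is shaped like the part that bears dish_center but green is not meant.

How it is judged (in metres and radians):
On the way, in this order (a step that is already met when the one before it is completed fails the run):
1. the spring pin stands out by itself in its rest notch, let go, the arm still parked (value of joint pin_lift above 0.011 m and value of joint pin_turn above 1.2 rad and contact force between the fingers and pin_lift below 0.1 N and value of joint swing_arm below 0.35 rad), for 0.2 s.
2. the microscope stands over the dish with the pin still parked in its rest notch (horizontal distance between microscope_axis and dish_center below 0.04 m and value of joint pin_lift above 0.011 m and value of joint pin_turn above 1.2 rad), for 0.2 s.
At the end, for the whole second after the job is handed in: The spring pin is fully home in the work notch (lift under 2 mm, knob turned back to within 0.15 rad), the microscope's axis is within 30 mm of the dish's centre, the arm is at rest, and the dish is within 10 mm of where it stood (value of joint pin_lift below 0.002 m and value of joint pin_turn below 0.15 rad and horizontal distance between microscope_axis and dish_center below 0.03 m and velocity of joint swing_arm between -0.02 and 0.02 rad/s and distance of dish_center from where it was at the start of the episode below 0.01 m); the robot touches nothing.
It fails at once if the dish is pushed away (distance of dish_center from where it was at the start of the episode above 0.02 m).
It fails at once if another thing on the bench is disturbed (distance of any of forceps, slide_box, spare_dish, loupe, dropper_bottle, blower, ore_jar from where it was at the start of the episode above 0.02 m).
It also fails if it takes over 67 s, if anything falls off the work surface, if the arm or the gripper's body presses on something with over 40 N, if the wrist force passes 120 N, or if a joint passes its speed limit or range.

## Robot

A 6-joint arm with a two-finger parallel gripper is mounted at the origin on the work surface. World frame = base frame: x ahead of the robot, y to its left, z up, the work surface at z = 0. Lengths are in mm, angles in rad, forces in N, time in s.
With the tool pointing down it reaches from about 350 to 775 mm from the base axis. Payload 7.3 kg.
Tool frame: the origin (TCP) lies between the finger pads; the fingertips stand 14 mm ahead of it and the grasp point (between the pads) lies 5 mm behind it; y points along the fingers, z is the direction in which the jaws open and shut, and the axes are right-handed (so a half turn about y gives the same grasp; the last joint's range is limited). The gripper opens to 92 mm and grips with 3 to 60 N. Pads are 19 mm wide; open, the fingers measure 130 mm over their backs; the gripper's body (75 mm by 190 mm) begins 47 mm behind the grasp point.
Start: joints at [-1.279, 0.342, 1.524, -0, 1.275, -0.146], TCP at [222.596, -475.494, 240.741] pointing down, gripper open.
Joint ranges: [-2.53, 2.53], [-0.77, 2.02], [0.04, 2.7], [-1, 4.14], [0.28, 2.66], [-3.11, 3.11]. Speed limits (rad/s): [2.57, 2.57, 3.14, 3.14, 3.14, 3.14].

## Interface

Orientations are given as [roll, pitch, yaw] about the fixed x, y, z axes, in that order (R = Rz(yaw) Ry(pitch) Rx(roll)).
In Python, from plant import bot, vision, order gives the robot as it stands.
- The arm moves only by the tool apply_moves, never from a script. Its argument "rows" is a list of rows, each a list of 3 entries, a list of its own where there are three numbers: the shift along the tool's x, y, z in cm, then the turn about the tool's y in rad, then the finger opening in cm, from 0 to 9.18. A call has 1 to 5 rows; each row is the pose to reach, as a shift and turn from the pose measured when the call began, along the tool's axes at that moment; what a row does not reach only later rows make up. A row lasts 1/8 s, in which the tool goes at most 62.5 mm and 10.7 degrees, less where a joint would pass 70% of its speed; a pose out of reach is approached as far as the arm can. A call with a gripper value outside its range is refused whole. The fingers move at their own pace and stop on an object; the grip force is fixed at half the most. Time passes only in rows, so rows that repeat a pose let the fingers close. It gives the time, the measured TCP pose, the force and the opening at its end, in the units of the state.
- bot.get_obs(): the state, without advancing time (a new reading comes with each control period).
- vision.capture(name): name is "side" or "top" or "wrist"; returns the picture (400x640x3 uint8, red, green, blue); there is no depth.
- vision.camera_info(name): a dict with "mtx" (3x3 intrinsics, pixels), "rvec" (rotation vector, rad) and "tvec" (3), from world to camera coordinates, as OpenCV has them. Camera axes: x right, y down, z forward; pixel columns grow to the right and rows downward; lengths in mm; the calibration is good to about 2 mm. A picture is of the moment at which its call begins: read the wrist's pose just before it. camera_info takes no time and is no camera call; for the wrist camera it gives the pose at the moment of the call.
- order.close_job(): hands the job in, once; it reports no verdict.
The state is a dict: "time": time; "joint_positions": joint angles; "dq": joint speeds; "tau": joint torques, N m; "tool_pos": TCP position; "tcp_rot": TCP orientation; "contact_force": force on the tool from outside, world axes, zero at the start; "moment": the same for the moment, N m; "grip_width": finger opening in mm.
Only numpy, scipy, OpenCV 4.12 (cv2) and the standard library are available. Lean on these libraries where they do the work, as an engineer would, in place of code of your own. Each camera call takes 0.05 s, during which the arm holds its last target.

## Working session

There is one attempt and no reset: what is moved stays moved. The work goes in short steps, Python scripts to look and compute and a tool call to move; the robot and the scene stay as the last step left them, time stands still between calls to the robot, and variables do not carry over. Pictures are saved under pics/ and viewed, and the job is handed in when it is done.

Besides the shell and the picture viewer there is one more tool, called after "Call:" as a command line: name --argument value ..., lists and objects as JSON in quotes. apply_moves: Moves the arm, as the interface text tells. Its arguments: {"type":"object","properties":{"rows":{"type":"array","items":{"type":"array"}}},"required":["rows"]}

```bash
mkdir -p pics; ls; cat > h.py <<'E'
import numpy as np, cv2
from plant import bot, vision, order
def cam(n):
    i=vision.camera_info(n); return np.array(i["mtx"],float),np.array(i["rvec"],float).reshape(3),np.array(i["tvec"],float).reshape(3)
def pix(n,P):
    K,r,t=cam(n); return cv2.projectPoints(np.array(P,float).reshape(-1,3),r,t,K,None)[0].reshape(-1,2)
def ray(n,uv,z):
    K,r,t=cam(n); R=cv2.Rodrigues(r)[0]; c=-R.T@t; d=R.T@np.linalg.inv(K)@np.array([uv[0],uv[1],1.]); return c+d*(z-c[2])/d[2]
def save(n,f):
    im=vision.capture(n); cv2.imwrite('pics/'+f,im[:,:,::-1]); return im
E
python3 - <<'E'
from h import *
print(bot.get_obs())
for n in("top","side","wrist"):
    save(n,n+'0.png')
    K,r,t=cam(n); print(n,K,-cv2.Rodrigues(r)[0].T@t)
E
```

```text
pics
{'time': 0.0, 'joint_positions': array([-1.27902390e+00,  3.42711075e-01,  1.52502840e+00, -4.74476890e-05,
        1.27538423e+00, -1.46027327e-01]), 'dq': array([-0.00144267,  0.00081938,  0.0008051 ,  0.0011387 , -0.00024399,
        0.00157562]), 'tau': array([-9.74494251e-04, -4.31253290e+01, -2.44216543e+01,  7.16197933e-02,
        5.59253432e-02, -1.10830288e-04]), 'tool_pos': array([ 222.45394407, -475.11128763,  240.04701472]), 'tcp_rot': array([-1.57231769e+00,  1.77894106e-04, -2.70377919e+00]), 'contact_force': array([0.40557798, 0.02060151, 1.01993092]), 'moment': array([-0.01847668, -0.01958927, -0.0293628 ]), 'grip_width': 91.87246552534357}
top [[425.92662009   0.         318.78615381]
 [  0.         425.92662009 189.77551896]
 [  0.           0.           1.        ]] [ 458.10300002  -37.70784683 1096.77273582]
side [[419.60088507   0.         319.92658479]
 [  0.         419.60088507 201.52834095]
 [  0.           0.           1.        ]] [ 464.11197592 -664.18604937  872.05241257]
wrist [[325.05674174   0.         320.73279647]
 [  0.         325.05674174 199.28391854]
 [  0.           0.           1.        ]] [ 291.58902747 -442.66419775  382.7130975 ]
```

View pics/top0.png

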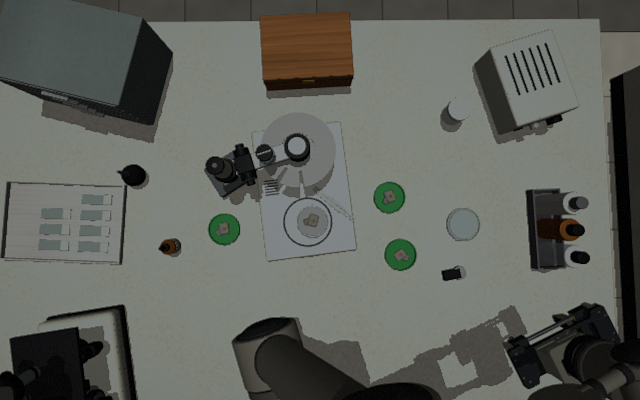

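View pics/side0.png

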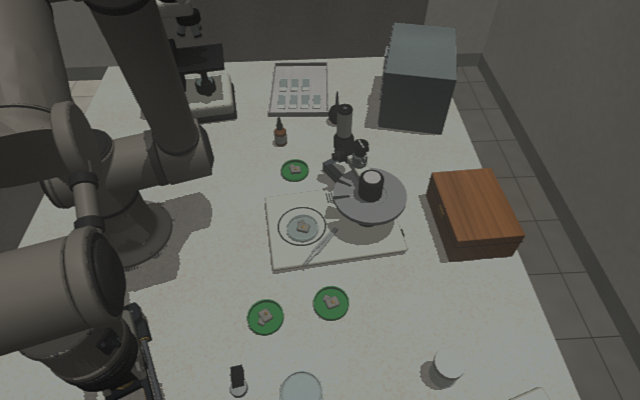

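View pics/wrist0.png

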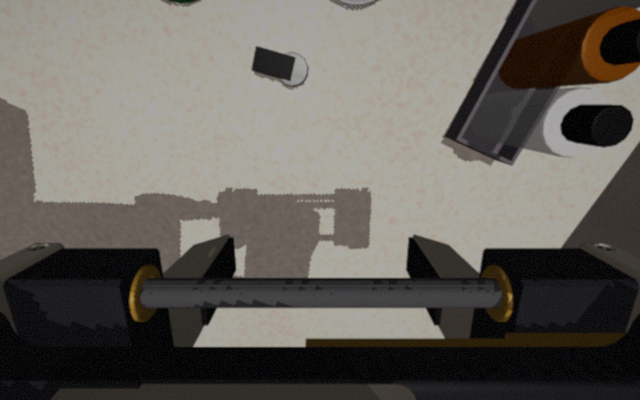

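```bash
python3 - <<'E'
from h import *
a=cv2.imread('pics/top0.png'); c=a[100:270,190:370]; cv2.imwrite('pics/topc.png',cv2.resize(c,None,fx=4.4,fy=3.5*1.0,interpolation=2) if 0 else cv2.resize(c,None,fx=3.5,fy=3.5,interpolation=2))
b=cv2.imread('pics/side0.png'); c=b[90:280,250:420]; cv2.imwrite('pics/sidec.png',cv2.resize(c,None,fx=3,fy=3,interpolation=2))
E
```

```text
(no output)
```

View pics/topc.png

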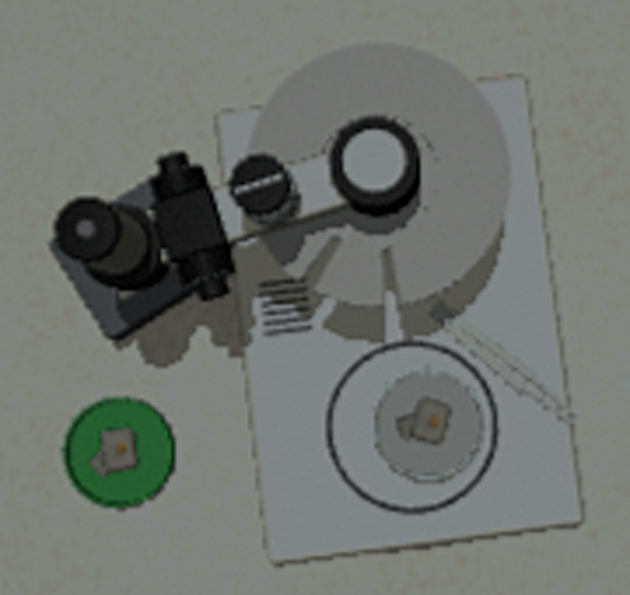

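View pics/sidec.png

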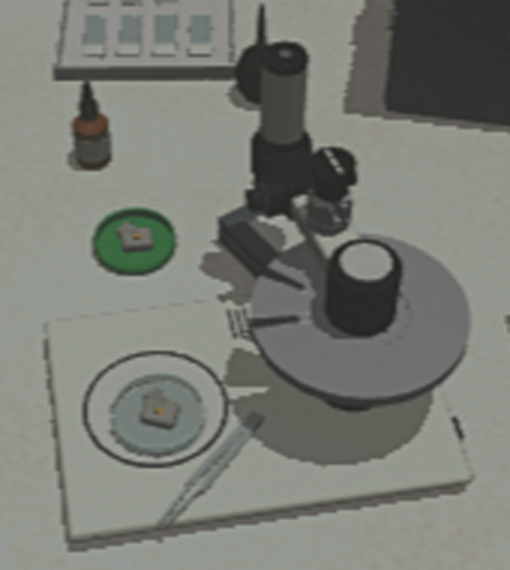

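```bash
python3 - <<'E'
from h import *
def c(x,y,s=3.5,o=(190,100)): return ((x+.5)/s-.5+o[0],(y+.5)/s-.5+o[1])
H=ray("top",c(375,160),170);M=ray("top",c(88,230),245);Kn=ray("top",c(261,185),214);D=ray("top",c(430,426),36)
s=lambda x,y:c(x,y,3,(250,90))
H2=ray("side",s(367,262),170);M2=ray("side",s(285,58),245);Kn2=ray("side",s(334,165),214);D2=ray("side",s(158,413),29)
for n,a,b in(("H",H,H2),("M",M,M2),("K",Kn,Kn2),("D",D,D2)): print(n,a.round(1),b.round(1))
for h,m,k,d in((H,M,Kn,D),(H2,M2,Kn2,D2)):
    f=lambda p:(np.linalg.norm((p-h)[:2]).round(1),np.arctan2(*(p-h)[1::-1]).round(3))
    print(f(m),f(k),f(d))
for z in(0,): print(ray("top",(320,200),0))
E
```

```text
H [613.4   2.1 170. ] [ 6.129e+02 -3.000e-01  1.700e+02]
M [562.1 163.7 245. ] [561.3 158.1 245. ]
K [591.7  68.2 214. ] [591.8  62.8 214. ]
D [445.1 -29.5  36. ] [445.5 -29.7  29. ]
(np.float64(169.6), np.float64(1.878)) (np.float64(69.6), np.float64(1.887)) (np.float64(171.2), np.float64(-2.956))
(np.float64(166.6), np.float64(1.886)) (np.float64(66.6), np.float64(1.893)) (np.float64(169.9), np.float64(-2.968))
[499.31707284 -49.16036096   0.        ]
```

```bash
cat >> h.py <<'E'
from scipy.spatial.transform import Rotation as Ro
def plan(P,yaw=None):
    o=bot.get_obs(); R=Ro.from_euler('xyz',o['tcp_rot']).as_matrix()
    d=R.T@(np.array(P,float)-o['tool_pos'])/10
    t=0 if yaw is None else -((yaw-o['tcp_rot'][2]+np.pi)%(2*np.pi)-np.pi)
    print('shift cm',d.round(2),'turn',round(t,3),'| pos',o['tool_pos'].round(1),'rot',o['tcp_rot'].round(3),'t',round(o['time'],2),'F',o['contact_force'].round(1),'w',o['grip_width'].round(1),'j',o['joint_positions'].round(2))
E
python3 -c "
from h import *
plan([380,-220,340],-1.58);plan([592,66,340],-1.58)"
```

```text
Traceback (most recent call last):
  File "h.py", line 16, in plan
    print('shift cm',d.round(2),'turn',round(t,3),'| pos',o['tool_pos'].round(1),'rot',o['tcp_rot'].round(3),'t',round(o['time'],2),'F',o['contact_force'].round(1),'w',o['grip_width'].round(1),'j',o['joint_positions'].round(2))
                                                                                                                                                                        ^^^^^^^^^^^^^^^^^^^^^
AttributeError: 'float' object has no attribute 'round'
```

```bash
sed -i "s/o\['grip_width'\].round(1)/round(o['grip_width'],1)/" h.py
python3 -c "
from h import *
plan([380,-220,340],-1.58);plan([592,66,340],-1.58)"
```

```text
shift cm [-25.09  -9.96 -16.45] turn -1.124 | pos [ 222.5 -475.2  240.2] rot [-1.572  0.    -2.704] t 0.15 F [-0.  -0.1  0.3] w 91.6 j [-1.28  0.34  1.52 -0.    1.28 -0.15]
shift cm [-56.41  -9.93 -33.37] turn -1.124 | pos [ 222.5 -475.2  240.2] rot [-1.572  0.    -2.704] t 0.15 F [-0.  -0.1  0.3] w 91.6 j [-1.28  0.34  1.52 -0.    1.28 -0.15]
```

Call:
apply_moves --rows '[[[-2,-6,-1],-0.1,9],[[-8,-9.9,-6],-0.3,9],[[-14,-9.9,-10],-0.5,9],[[-20,-9.9,-13],-0.7,9],[[-25,-9.9,-16.5],-0.85,9]]'

```text
time: 0.78
tool_pos: [360.9, -248.4, 339.0]
tcp_rot: [-1.571, 0.001, -1.848]
contact_force: [0.8, 0.4, 0.7]
grip_width: 89.7
```

```bash
python3 -c "
from h import *
plan([592,66,340],-1.58)"
```

```text
shift cm [-36.57  -0.07  13.62] turn -0.268 | pos [ 360.9 -248.4  339. ] rot [-1.571e+00  1.000e-03 -1.848e+00] t 0.78 F [0.8 0.4 0.7] w 89.7 j [-0.78  0.11  1.55  0.    1.48 -0.5 ]
```

Call:
apply_moves --rows '[[[-6,0,2],-0.1,5.5],[[-12,0,4.5],-0.2,5.5],[[-18,0,7],-0.27,5.5],[[-24,0,9],-0.27,5.5],[[-28,0,10.5],-0.27,5.5]]'

```text
time: 1.4
tool_pos: [539.4, -5.6, 338.9]
tcp_rot: [-1.571, 0.001, -1.577]
contact_force: [0.5, -1.0, 0.4]
grip_width: 55.2
```

```bash
python3 -c "
from h import *
plan([592,66,300],-1.58)
i=save('wrist','w1.png')
print(pix('wrist',[[613.2,1,170],[592,66,214],[561.7,161,245]]))"
```

```text
shift cm [-7.19  3.9   5.21] turn 0.003 | pos [539.4  -5.6 338.9] rot [-1.571e+00  1.000e-03 -1.577e+00] t 1.4 F [ 0.5 -1.   0.4] w 55.2 j [-0.15  0.31  1.3   0.    1.53 -0.15]
[[394.19717364 182.82151713]
 [384.57274788 116.20617114]
 [353.39818003 -39.19724177]]
```

View pics/w1.png

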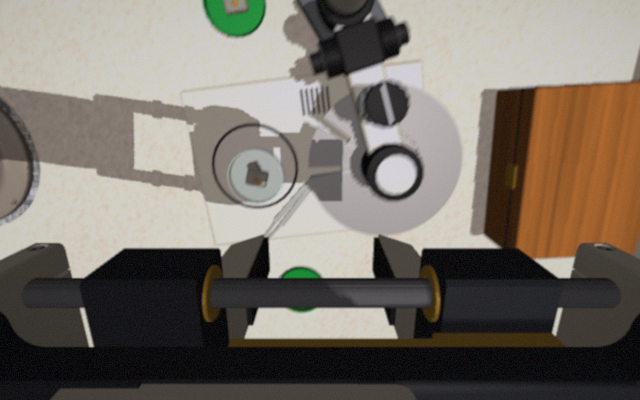

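```bash
python3 -c "
from h import *
print(pix('wrist',[[613.2,1,170],[592,66,214],[561.7,161,245]]))
i=save('wrist','w2.png')
plan([592,66,300],-1.58)
cv2.imwrite('pics/w2c.png',cv2.resize(cv2.imread('pics/w2.png')[0:260,180:480],None,fx=2.3,fy=2.3,interpolation=2))
g=cv2.cvtColor(i,cv2.COLOR_RGB2GRAY)
"
```

```text
[[394.19717364 182.82151713]
 [384.57274788 116.20617114]
 [353.39818003 -39.19724177]]
shift cm [-6.99  3.83  5.17] turn 0.007 | pos [540.2  -3.8 338.1] rot [-1.571  0.002 -1.573] t 1.5 F [-0.9  0.1  0.6] w 54.9 j [-0.15  0.32  1.29  0.    1.53 -0.15]
```

View pics/w2c.png

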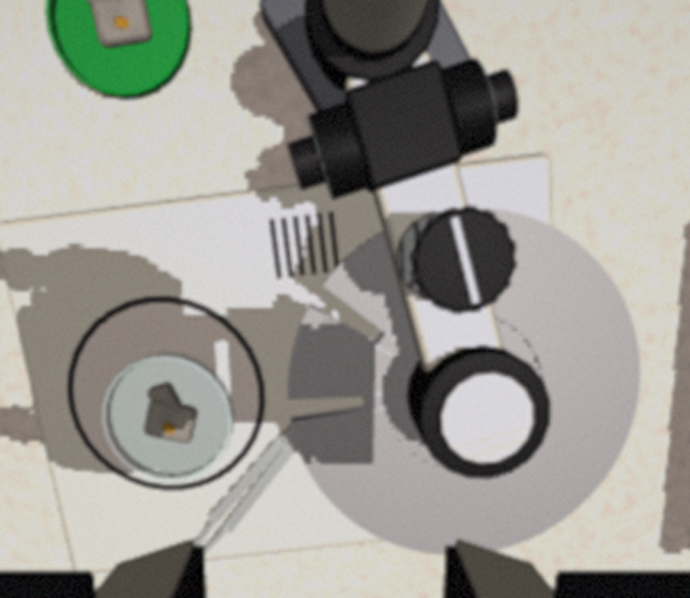

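```bash
python3 -c "
from h import *
f=lambda x,y:((x+.5)/2.3-.5+180,(y+.5)/2.3-.5)
print(pix('wrist',[[613.2,1,170],[592,66,214],[445.2,-29.6,36]]))
print(ray('wrist',f(487,417),170),ray('wrist',f(464,258),214),ray('wrist',f(168,415),36))
"
```

```text
[[396.2317246  180.05673713]
 [387.06940419 112.60871756]
 [253.79431037 179.89771591]]
[6.08582904e+02 3.47192806e-02 1.70000000e+02] [587.52059926  66.55458393 214.        ] [443.72853964 -29.96435399  36.        ]
```

```bash
python3 -c "
from h import *
o=bot.get_obs();R=Ro.from_euler('xyz',o['tcp_rot']).as_matrix()
for d in([0,14,0],[0,-5,0],[0,14,27.5],[0,14,-27.5]): print(d,pix('wrist',o['tool_pos']+R@np.array(d,float)))
K,r,t=cam('wrist');C=cv2.Rodrigues(r)[0];print(R.T@(-C.T@t-o['tool_pos']),C@R)
"
```

```text
[0, 14, 0] [[322.13239277 254.74258162]]
[0, -5, 0] [[322.27650967 272.74779848]]
[0, 14, 27.5] [[374.12007408 254.80939088]]
[0, 14, -27.5] [[270.14789804 254.67577645]]
[ -77.0662293  -142.48833478   -0.74415821] [[-1.14605042e-03  5.40189741e-04  9.99999197e-01]
 [ 9.58634617e-01 -2.84636789e-01  1.25240249e-03]
 [ 2.84637237e-01  9.58635283e-01 -1.91636473e-04]]
```

Call:
apply_moves --rows '[[[-2.5,2,2.5],0,5.5],[[-4.5,5,5],0,5.5],[[-4.5,5,5],0,5.5],[[-4.5,5,5],0,5.5]]'

```text
time: 2.0
tool_pos: [589.9, 40.3, 288.7]
tcp_rot: [-1.572, 0.002, -1.573]
contact_force: [-0.3, -0.3, 1.1]
grip_width: 55.0
```

```bash
python3 -c "
from h import *
plan([590,66,240],-1.58)
P=pix('wrist',[[613.2,1,170],[592,66,214],[588,66,214]])
i=save('wrist','w3.png');save('top','t3.png')
print(P)"
```

```text
shift cm [-2.56  4.87  0.  ] turn 0.007 | pos [589.9  40.3 288.7] rot [-1.572  0.002 -1.573] t 2.0 F [-0.3 -0.3  1.1] w 55.0 j [-0.06  0.44  1.25  0.    1.46 -0.06]
[[348.50397226 242.26633457]
 [324.90702588 181.20841065]
 [319.0746779  181.21540139]]
```

View pics/w3.png

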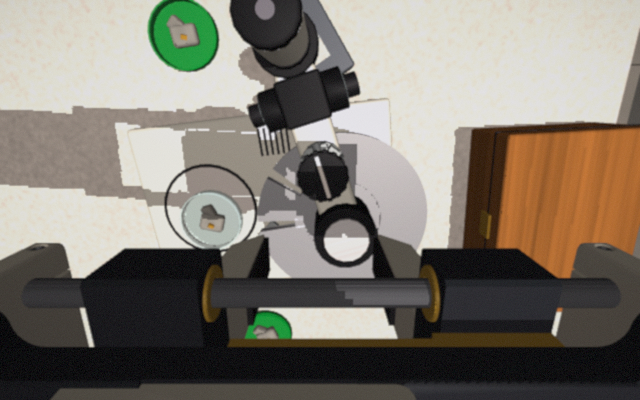

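View pics/t3.png

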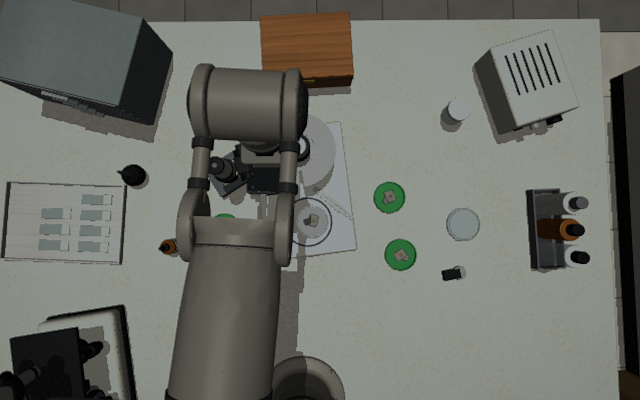

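```bash
python3 -c "
from h import *
i=save('wrist','w4.png')
cv2.imwrite('pics/w4c.png',cv2.resize(cv2.imread('pics/w4.png')[120:280,240:420],None,fx=4,fy=3.99,interpolation=2))
plan([591,68,240],-1.58)
print(pix('wrist',[[613.2,1,170],[592,66,214],[588,66,214]]))
"
```

```text
shift cm [-2.76  4.98  0.07] turn 0.006 | pos [590.1  40.3 289.7] rot [-1.569  0.002 -1.574] t 2.15 F [ 0.2 -1.4  0.3] w 54.7 j [-0.06  0.44  1.24  0.    1.46 -0.06]
[[347.89944138 241.6781359 ]
 [324.32243571 180.75203763]
 [318.51450781 180.76586028]]
```

View pics/w4c.png

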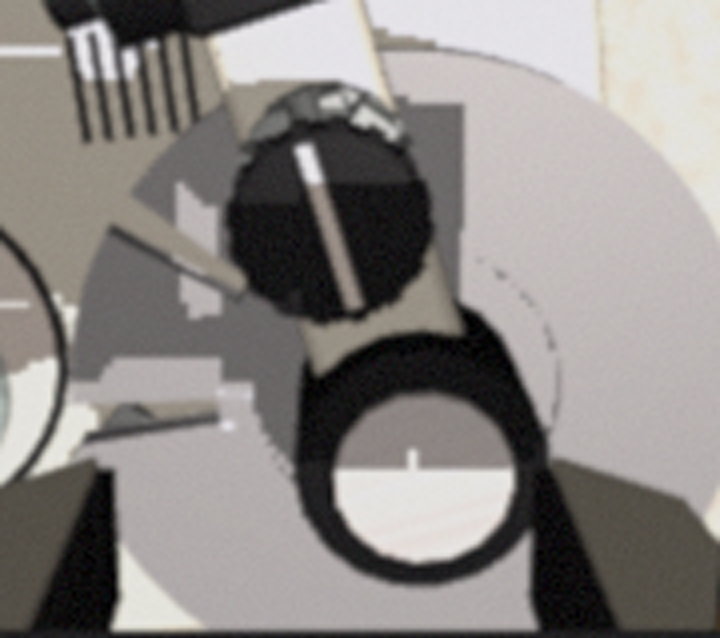

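```bash
python3 -c "
from h import *
print(ray('wrist',(322.4,175.6),214),ray('wrist',(345.6,239.3),170))
plan([591,68,197],-1.58)
"
```

```text
[590.67875559  69.62457628 214.        ] [611.14391786   3.25664364 170.        ]
shift cm [-2.76  9.28  0.06] turn 0.006 | pos [590.1  40.3 289.7] rot [-1.569  0.002 -1.574] t 2.15 F [ 0.2 -1.4  0.3] w 54.7 j [-0.06  0.44  1.24  0.    1.46 -0.06]
```

Call:
apply_moves --rows '[[[-2.8,2,0.1],0,5.5],[[-2.8,5,0.1],0,5.5],[[-2.8,8,0.1],0,5.5],[[-2.8,9.2,0.1],0,5.5],[[-2.8,9.2,0.1],0,5.5]]'

```text
time: 2.78
tool_pos: [591.3, 68.0, 198.1]
tcp_rot: [-1.569, 0.002, -1.575]
contact_force: [0.3, -0.8, 0.9]
grip_width: 54.8
```

```bash
python3 -c "
from h import *
i=save('wrist','w5.png')
save('side','s5.png')
plan([591,68,196],-1.58)
cv2.imwrite('pics/s5c.png',cv2.resize(cv2.imread('pics/s5.png')[80:260,250:450],None,fx=3.5,fy=3.3,interpolation=2))
"
```

```text
shift cm [ 0.02  0.33 -0.11] turn 0.005 | pos [592.1  68.2 199.3] rot [-1.567  0.002 -1.575] t 2.88 F [ 0.8 -0.3  0.2] w 54.9 j [-0.01  0.5   1.39  0.    1.25 -0.01]
```

View pics/w5.png

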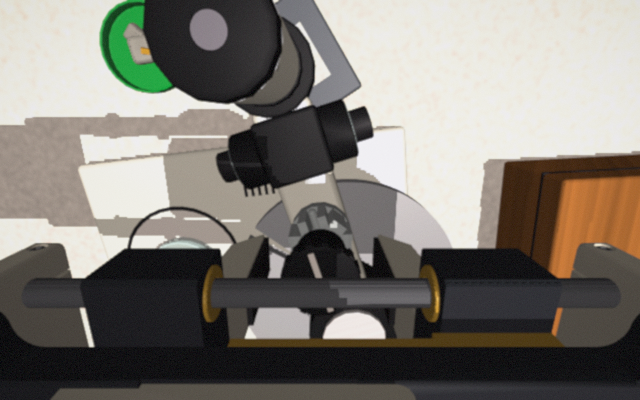

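View pics/s5c.png

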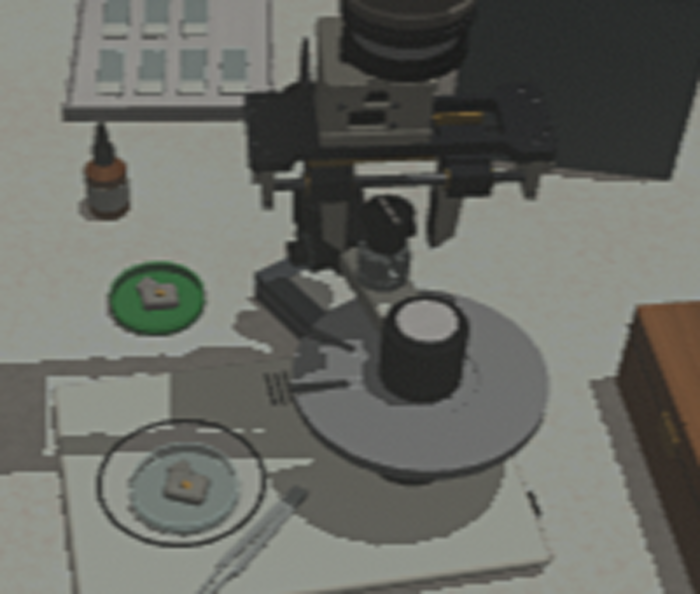

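Call:
apply_moves --rows '[[[0,0.4,-0.1],0,5.0],[[0,0.4,-0.1],0,1.5],[[0,0.4,-0.1],0,1.5],[[0,0.4,-0.1],0,1.5],[[0,0.4,-0.1],0,1.5]]'

```text
time: 3.5
tool_pos: [591.3, 68.2, 195.6]
tcp_rot: [-1.566, 0.002, -1.575]
contact_force: [-0.9, 0.2, 2.8]
grip_width: 35.0
```

```bash
python3 -c "
from h import *
plan([591,68,196],-1.58)
"
```

```text
shift cm [ 0.02 -0.04 -0.02] turn 0.005 | pos [591.3  68.2 195.6] rot [-1.566  0.002 -1.575] t 3.5 F [-0.9  0.2  2.8] w 35.0 j [-0.01  0.5   1.4   0.    1.24 -0.01]
```

Call:
apply_moves --rows '[[[0,0,0],0,1.5],[[0,0,0],0,1.5]]'

```text
time: 3.75
tool_pos: [591.2, 68.2, 195.6]
tcp_rot: [-1.566, 0.002, -1.574]
contact_force: [-0.0, 0.1, 2.0]
grip_width: 35.1
```

Call:
apply_moves --rows '[[[0,-0.5,0],0,1.5],[[0,-1.0,0],0,1.5],[[0,-1.5,0],0,1.5],[[0,-1.85,0],0,1.5],[[0,-1.85,0],0,1.5]]'

```text
time: 4.38
tool_pos: [590.9, 68.1, 213.7]
tcp_rot: [-1.567, 0.002, -1.575]
contact_force: [2.9, -0.4, -14.0]
grip_width: 34.9
```

```bash
python3 -c "
from h import *
i=save('side','s6.png')
plan([591,68,214.5],-1.58)
cv2.imwrite('pics/s6c.png',cv2.resize(cv2.imread('pics/s6.png')[100:220,300:420],None,fx=5,fy=5,interpolation=2))
"
```

```text
shift cm [ 0.01 -0.09  0.01] turn 0.005 | pos [590.9  68.1 213.6] rot [-1.567  0.002 -1.575] t 4.42 F [  2.9  -0.2 -13.9] w 35.2 j [-0.02  0.49  1.37  0.    1.28 -0.01]
```

View pics/s6c.png

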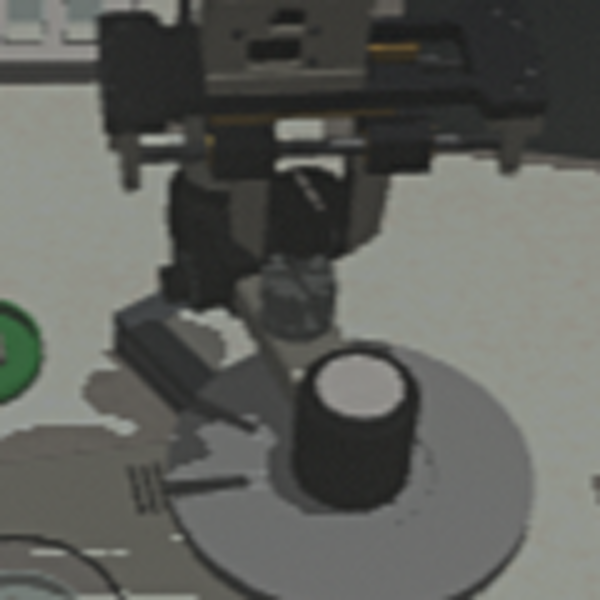

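Call:
apply_moves --rows '[[[0,-0.05,0],-0.15,1.5],[[0,-0.05,0],-0.3,1.5],[[0,-0.05,0],-0.45,1.5],[[0,-0.05,0],-0.6,1.5],[[0,-0.05,0],-0.6,1.5]]'

```text
time: 5.05
tool_pos: [590.6, 68.1, 213.7]
tcp_rot: [-1.568, 0.0, -0.976]
contact_force: [3.6, -0.6, -15.0]
grip_width: 34.8
```

```bash
python3 -c "
from h import *
plan([591,68,214.2],-1.575+1.31)
print(bot.get_obs()['moment'])
"
```

```text
shift cm [ 0.03 -0.05  0.03] turn -0.711 | pos [590.6  68.1 213.7] rot [-1.568  0.    -0.976] t 5.05 F [  3.6  -0.6 -15. ] w 34.8 j [-0.02  0.49  1.37  0.    1.28 -0.61]
[-0.01249254 -0.58135144  0.01376942]
```

Call:
apply_moves --rows '[[[0,-0.06,0],-0.15,1.5],[[0,-0.06,0],-0.3,1.5],[[0,-0.06,0],-0.45,1.5],[[0,-0.06,0],-0.6,1.5],[[0,-0.06,0],-0.72,1.5]]'

```text
time: 5.68
tool_pos: [590.4, 68.2, 213.9]
tcp_rot: [-1.568, -0.001, -0.255]
contact_force: [3.6, -0.1, -14.1]
grip_width: 34.9
```

```bash
python3 -c "
from h import *
save('wrist','w7.png');i=save('side','s7.png')
plan([591,68,208],-1.575+1.31)
print(bot.get_obs()['moment'])
cv2.imwrite('pics/s7c.png',cv2.resize(cv2.imread('pics/s7.png')[100:220,300:420],None,fx=5,fy=5,interpolation=2))
"
```

```text
shift cm [ 0.06  0.6  -0.  ] turn 0.007 | pos [590.4  68.2 214. ] rot [-1.568e+00 -1.000e-03 -2.580e-01] t 5.78 F [  3.3  -0.1 -14.1] w 35.0 j [-0.02  0.49  1.37  0.    1.28 -1.33]
[ 0.18393501 -0.56961068  0.03604367]
```

View pics/s7c.png

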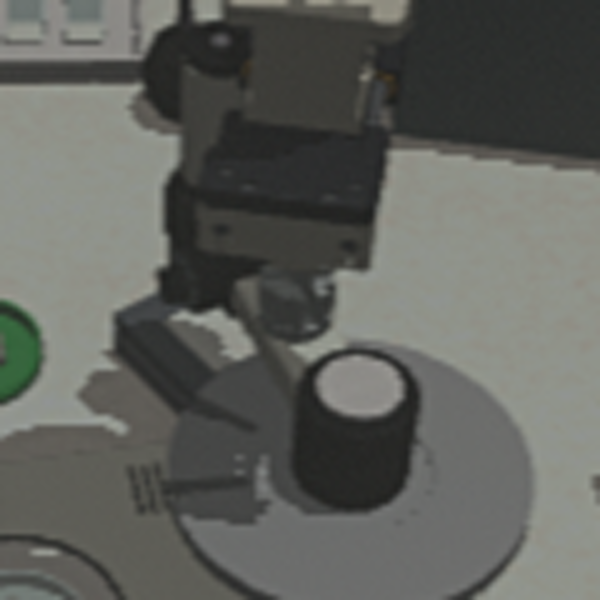

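View pics/w7.png

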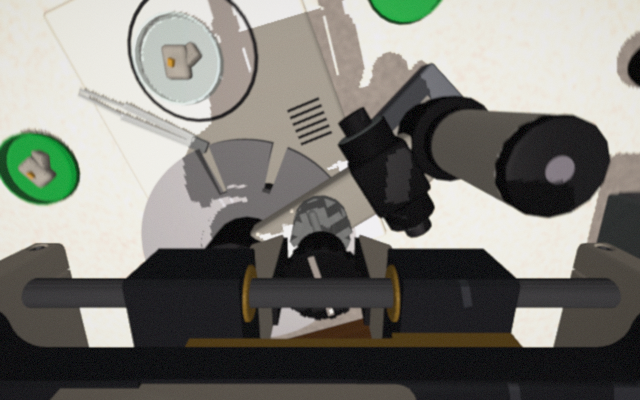

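Call:
apply_moves --rows '[[[0.05,0.3,0],0,1.5],[[0.05,0.6,0],0,1.5],[[0.05,0.6,0],0,1.5]]'

```text
time: 6.15
tool_pos: [590.7, 68.2, 208.4]
tcp_rot: [-1.568, -0.001, -0.259]
contact_force: [-1.4, 0.1, -7.6]
grip_width: 35.3
```

```bash
python3 -c "
from h import *
plan([591,68,208],-1.575+1.31)
print(bot.get_obs()['moment'])
"
```

```text
shift cm [ 0.04  0.04 -0.01] turn 0.006 | pos [590.7  68.2 208.4] rot [-1.568e+00 -1.000e-03 -2.590e-01] t 6.15 F [-1.4  0.1 -7.6] w 35.3 j [-0.02  0.49  1.38  0.    1.27 -1.33]
[ 0.23116103 -0.01859785 -0.05277791]
```

Call:
apply_moves --rows '[[[0,0.06,0],0,1.5],[[0,0.06,0],0,1.5],[[0,0.06,0],0,5.5],[[0,0.06,0],0,5.5],[[0,0.06,0],0,5.5]]'

```text
time: 6.78
tool_pos: [591.2, 68.1, 208.6]
tcp_rot: [-1.568, -0.003, -0.259]
contact_force: [-0.6, 0.0, -0.2]
grip_width: 54.6
```

```bash
python3 -c "
from h import *
save('wrist','w8.png')
plan([591,68,260],-1.575+1.31)
"
```

```text
shift cm [ 0.01 -5.16  0.  ] turn 0.006 | pos [591.   68.1 208.4] rot [-1.568 -0.003 -0.259] t 6.83 F [-0.6  0.4  0.5] w 54.8 j [-0.02  0.49  1.38  0.    1.27 -1.33]
```

View pics/w8.png

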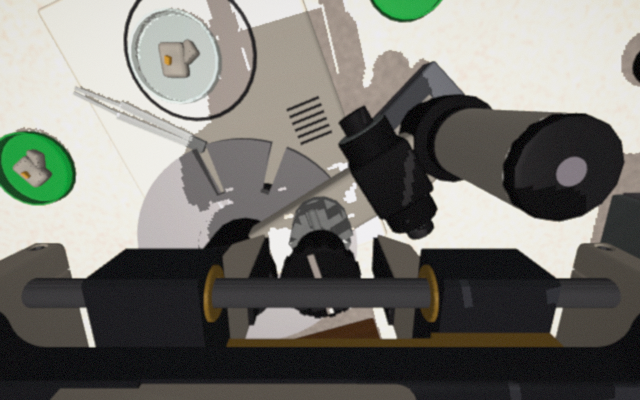

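Call:
apply_moves --rows '[[[0,-2,0],0,5.5],[[0,-6,0],0,5.5],[[0,-9,0],0.15,6.5],[[0,-9,0],0.3,6.5],[[0,-9,0],0.45,6.5]]'

```text
time: 7.45
tool_pos: [591.0, 67.9, 299.1]
tcp_rot: [-1.566, -0.002, -0.714]
contact_force: [0.1, -0.4, 0.3]
grip_width: 65.2
```

```bash
python3 -c "
from h import *
P=pix('wrist',[[560.4,163.8,245],[591,68,226.5]])
plan([560.4,163.8,300],-1.26)
save('wrist','w9.png');print(P)
save('side','s9.png')
cv2.imwrite('pics/s9c.png',cv2.resize(cv2.imread('pics/s9.png')[100:220,300:420],None,fx=5,fy=5,interpolation=2))
"
```

```text
shift cm [-8.59 -0.08  5.25] turn 0.546 | pos [591.   67.9 299.1] rot [-1.566 -0.002 -0.714] t 7.45 F [ 0.1 -0.4  0.3] w 65.2 j [-0.02  0.44  1.22  0.    1.48 -0.87]
[[412.72305746  87.73525119]
 [320.96012884 217.92314596]]
```

View pics/w9.png

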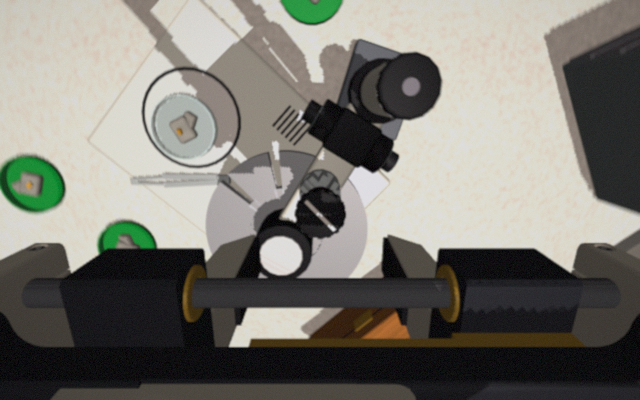

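View pics/s9c.png

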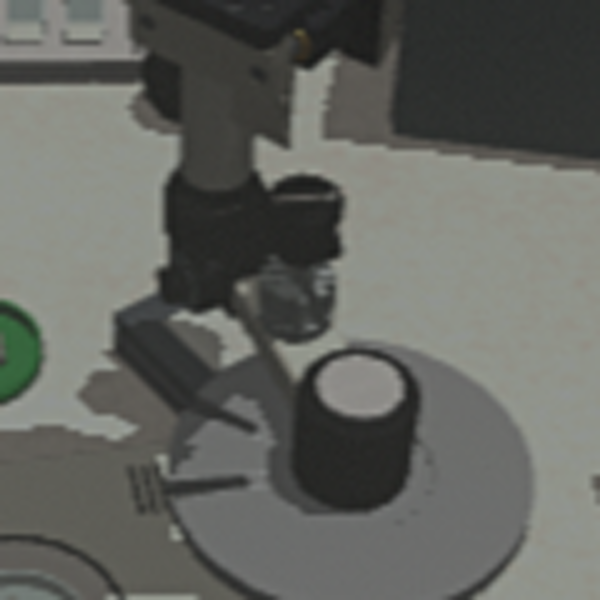

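```bash
python3 -c "
from h import *
def c(x,y,s=3.5,o=(190,100)): return ((x+.5)/s-.5+o[0],(y+.5)/s-.5+o[1])
h=np.array([612.5,2])
for p in [(387,250),(391,305),(336,240),(308,285)]:
  q=ray('top',c(*p),112)[:2]-h; print(q.round(1),np.hypot(*q).round(1),(np.arctan2(q[1],q[0])%6.283-1.882).round(3))
"
```

```text
[-49.7  -4.9] 49.9 1.357
[-86.3  -7.2] 86.6 1.342
[-42.6  28.9] 51.5 0.664
[-72.4  47.7] 86.6 0.677
```

Call:
apply_moves --rows '[[[-4,-0.1,2.5],0.15,6.5],[[-8.6,-0.1,5.2],0.3,6.5],[[-8.6,-0.1,5.2],0.45,6.5],[[-8.6,-0.1,5.2],0.55,6.5],[[-8.6,-0.1,5.2],0.55,6.5]]'

```text
time: 8.18
tool_pos: [559.5, 163.6, 299.8]
tcp_rot: [-1.566, 0.001, -1.256]
contact_force: [-0.2, 0.4, -0.5]
grip_width: 64.7
```

```bash
python3 -c "
from h import *
save('wrist','w10.png')
save('side','s10.png')
plan([560.4,163.8,205],-1.26)
P=pix('wrist',[[560.4,163.8,245]]);print(P)
"
```

```text
shift cm [-0.01  9.47  0.05] turn 0.003 | pos [559.6 163.3 299.7] rot [-1.567e+00  1.000e-03 -1.257e+00] t 8.28 F [ 0.2 -0.6 -0. ] w 64.8 j [ 0.15  0.41  1.25  0.    1.47 -0.16]
[[322.87339024 226.76979943]]
```

View pics/w10.png

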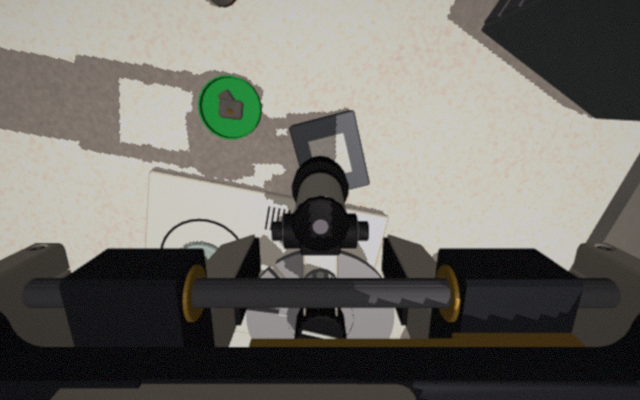

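Call:
apply_moves --rows '[[[0,3,0],0,6.5],[[0,6,0],0,6.5],[[0,9.4,0],0,6.5],[[0,9.4,0],0,6.5],[[0,9.4,0],0,6.5]]'

```text
time: 8.9
tool_pos: [560.7, 163.5, 207.1]
tcp_rot: [-1.565, 0.001, -1.256]
contact_force: [0.2, -1.4, 0.7]
grip_width: 65.1
```

Call:
apply_moves --rows '[[[0,0,0],0,2.5],[[0,0,0],0,2.5],[[0,0,0],0,2.5],[[0,0,0],0,2.5],[[0,0,0],0,2.5]]'

```text
time: 9.52
tool_pos: [560.7, 163.5, 207.6]
tcp_rot: [-1.565, 0.001, -1.256]
contact_force: [-0.7, 0.3, 5.6]
grip_width: 37.8
```

```bash
cat >> h.py <<'E'
def arc(hub,r,phis,z,ph0=None,yaw0=None):
    """rows for TCP at hub+r*(cos,sin)(phi), turning with it"""
    o=bot.get_obs(); R=Ro.from_euler('xyz',o['tcp_rot']).as_matrix(); p=o['tool_pos']
    if ph0 is None: ph0=np.arctan2(p[1]-hub[1],p[0]-hub[0])
    print('phi0',round(ph0,3),'r',np.hypot(p[1]-hub[1],p[0]-hub[0]).round(1))
    for dp in phis:
        q=np.array([hub[0]+r*np.cos(ph0+dp),hub[1]+r*np.sin(ph0+dp),z]); print((R.T@(q-p)/10).round(2).tolist(),round(-dp,3))
E
python3 -c "
from h import *
plan([560.4,163.8,205])
arc((612.5,2),169.5,[.12,.25,.4,.55,.65],205)
"
```

```text
shift cm [-0.03  0.26 -0.02] turn 0 | pos [560.7 163.5 207.6] rot [-1.565e+00  1.000e-03 -1.256e+00] t 9.53 F [-0.7  0.3  5.6] w 37.8 j [ 0.15  0.47  1.41  0.    1.25 -0.16]
phi0 1.881 r 169.6
[0.13, 0.25, -2.03] -0.12
[0.52, 0.23, -4.2] -0.25
[1.32, 0.22, -6.61] -0.4
[2.47, 0.2, -8.87] -0.55
[3.42, 0.19, -10.27] -0.65
```

Call:
apply_moves --rows '[[[0.1,0,-2.0],-0.12,2.5],[[0.5,0,-4.2],-0.25,2.5],[[1.3,0,-6.6],-0.4,2.5],[[2.5,0,-8.9],-0.55,2.5],[[3.4,0,-10.3],-0.65,2.5]]'

```text
time: 10.15
tool_pos: [473.1, 99.1, 207.5]
tcp_rot: [-1.564, -0.005, -0.602]
contact_force: [3.4, -0.4, 3.6]
grip_width: 38.0
```

```bash
python3 -c "
from h import *
plan([560.4,163.8,207])
arc((612.5,2),169.6,[.12,.25,.4,.55,.65],207)
"
```

```text
shift cm [ 3.53  0.14 10.28] turn 0 | pos [473.1  99.1 207.5] rot [-1.564 -0.005 -0.602] t 10.15 F [ 3.4 -0.4  3.6] w 38.0 j [ 0.05  0.29  1.69  0.    1.15 -0.92]
phi0 2.533 r 169.9
[0.13, 0.04, -2.03] -0.12
[0.53, 0.03, -4.2] -0.25
[1.32, 0.02, -6.61] -0.4
[2.47, 0.01, -8.88] -0.55
[3.42, 0.0, -10.29] -0.65
```

Call:
apply_moves --rows '[[[0.1,0,-2.0],-0.12,2.5],[[0.5,0,-4.2],-0.25,2.5],[[1.3,0,-6.6],-0.4,2.5],[[2.5,0,-8.9],-0.55,2.5],[[3.4,0,-10.3],-0.65,2.5]]'

```text
time: 10.78
tool_pos: [442.5, -5.6, 207.5]
tcp_rot: [-1.568, -0.008, 0.052]
contact_force: [0.9, 2.5, 4.4]
grip_width: 37.5
```

```bash
python3 -c "
from h import *
plan([445.2,-29.6,207])
arc((612.5,2),169.6,[.05,.1,.14],207)
"
```

```text
shift cm [ 0.14  0.05 -2.41] turn 0 | pos [442.5  -5.6 207.5] rot [-1.568 -0.008  0.052] t 10.78 F [0.9 2.5 4.4] w 37.5 j [-0.19  0.22  1.79  0.01  1.12 -1.81]
phi0 -3.097 r 170.1
[0.07, 0.05, -0.85] -0.05
[0.13, 0.05, -1.69] -0.1
[0.2, 0.05, -2.37] -0.14
```

Call:
apply_moves --rows '[[[0.07,0,-0.8],-0.05,2.5],[[0.12,0,-1.5],-0.09,2.5],[[0.12,0,-1.5],-0.09,2.5],[[0.12,0,-1.5],-0.09,2.5],[[0.12,0,-1.5],-0.09,2.5]]'

```text
time: 11.4
tool_pos: [443.9, -20.5, 207.5]
tcp_rot: [-1.569, -0.007, 0.141]
contact_force: [-3.8, -1.4, 5.3]
grip_width: 37.9
```

Call:
apply_moves --rows '[[[0,0,0],0,2.5],[[0,0,0],0,6.5],[[0,0,0],0,6.5],[[0,0,0],0,6.5]]'

```text
time: 11.9
tool_pos: [444.0, -20.4, 207.4]
tcp_rot: [-1.569, -0.007, 0.141]
contact_force: [0.2, -0.5, -0.4]
grip_width: 62.3
```

```bash
python3 -c "
from h import *
save('wrist','w11.png');save('side','s11.png');save('top','t11.png')
plan([445.2,-29.6,300])
arc((612.5,2),169.6,[0],207)
"
```

```text
shift cm [ 0.07 -9.25 -0.9 ] turn 0 | pos [443.9 -20.5 207.5] rot [-1.569 -0.007  0.141] t 12.05 F [-0.5 -0.1  0. ] w 64.6 j [-0.22  0.22  1.79  0.01  1.12 -1.94]
phi0 -3.009 r 170.1
[0.05, 0.05, -0.0] 0
```

View pics/w11.png

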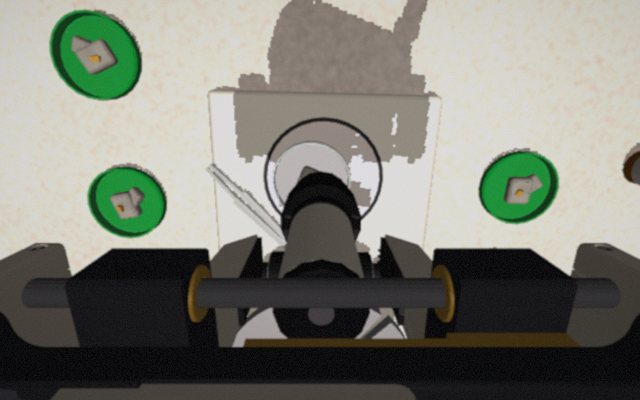

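View pics/s11.png

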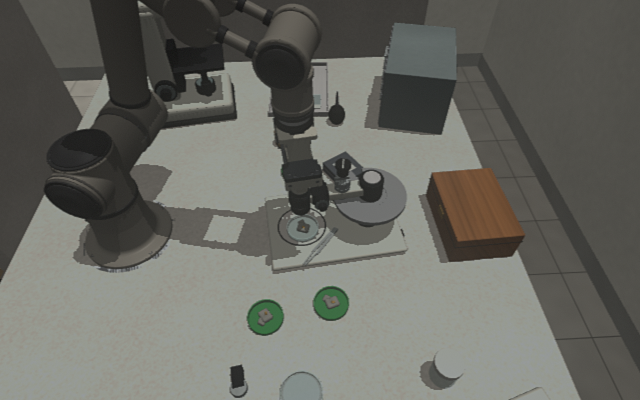

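Call:
apply_moves --rows '[[[0,-3,0],0,6.5],[[0,-7,0],0,6.5],[[0,-10.5,0],-0.15,6],[[0,-10.5,0],-0.3,5.5],[[0,-10.5,0],-0.45,5.5]]'

```text
time: 12.68
tool_pos: [443.3, -20.8, 312.9]
tcp_rot: [-1.573, -0.008, 0.596]
contact_force: [-0.4, 0.0, -0.6]
grip_width: 55.6
```

```bash
python3 -c "
from h import *
plan([543.4,-7.2,300],1.134)
"
```

```text
shift cm [ 9.04  1.38 -4.49] turn -0.538 | pos [443.3 -20.8 312.9] rot [-1.573 -0.008  0.596] t 12.68 F [-0.4  0.  -0.6] w 55.6 j [-0.22  0.13  1.6   0.    1.4  -2.39]
```

Call:
apply_moves --rows '[[[4,0.5,-2],-0.15,5.5],[[9,1.4,-4.5],-0.3,5.5],[[9,1.4,-4.5],-0.45,5.5],[[9,1.4,-4.5],-0.54,5.5],[[9,1.4,-4.5],-0.54,5.5]]'

```text
time: 13.3
tool_pos: [543.2, -7.5, 299.5]
tcp_rot: [-1.576, -0.006, 1.135]
contact_force: [-0.7, -0.2, 0.1]
grip_width: 54.9
```

```bash
python3 -c "
from h import *
save('wrist','w12.png')
plan([543.4,-7.2,208.5],1.134)
print(pix('wrist',[[543.4,-7.2,226.5]]))
save('side','s12.png')
cv2.imwrite('pics/s12c.png',cv2.resize(cv2.imread('pics/s12.png')[100:220,280:420],None,fx=5,fy=5,interpolation=2))
"
```

```text
shift cm [-0.02  9.12  0.04] turn 0.0 | pos [543.2  -7.5 299.7] rot [-1.577 -0.006  1.134] t 13.35 F [-0.3 -0.1  0.3] w 54.9 j [-0.16  0.33  1.37  0.    1.43 -2.86]
[[319.86797696 217.19046989]]
```

View pics/w12.png

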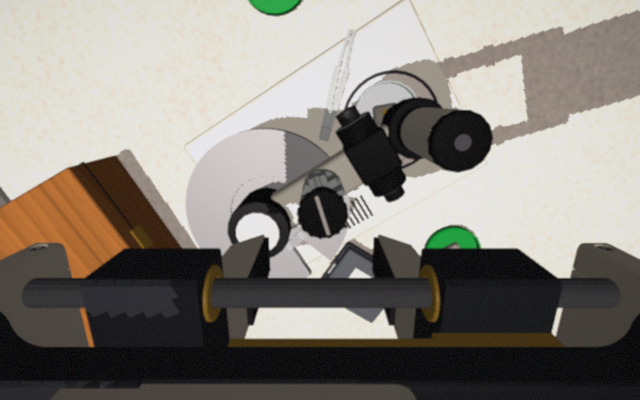

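View pics/s12c.png

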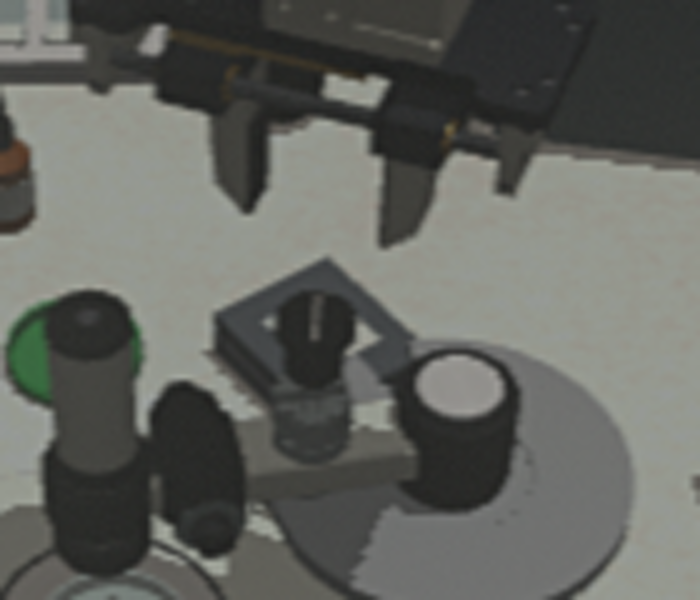

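Call:
apply_moves --rows '[[[-0.1,3,0.1],0,5.5],[[-0.1,6,0.1],0,5.5],[[-0.1,9.1,0.1],0,5.5],[[-0.1,9.1,0.1],0,5.5],[[-0.1,9.1,0.1],0,5.5]]'

```text
time: 14.02
tool_pos: [543.2, -7.8, 210.2]
tcp_rot: [-1.579, -0.007, 1.133]
contact_force: [0.1, 0.3, 0.7]
grip_width: 55.1
```

Call:
apply_moves --rows '[[[0,0.05,0],0,1.5],[[0,0.05,0],0,1.5],[[0,0.05,0],0,1.5],[[0,0.05,0],0,1.5],[[0,0.05,0],0,1.5]]'

```text
time: 14.65
tool_pos: [542.9, -7.6, 210.5]
tcp_rot: [-1.579, -0.007, 1.134]
contact_force: [-3.5, 2.0, 5.5]
grip_width: 34.8
```

Call:
apply_moves --rows '[[[0,-0.3,0],0,1.5],[[0,-0.65,0],0,1.5],[[0,-0.65,0],0,1.5],[[0,-0.65,0],0,1.5]]'

```text
time: 15.15
tool_pos: [542.5, -7.6, 216.2]
tcp_rot: [-1.577, -0.006, 1.134]
contact_force: [2.0, 0.3, -14.2]
grip_width: 34.8
```

```bash
python3 -c "
from h import *
plan([543.4,-7.2,216.5],1.134)
save('side','s13.png')
cv2.imwrite('pics/s13c.png',cv2.resize(cv2.imread('pics/s13.png')[100:220,280:420],None,fx=5,fy=5,interpolation=2))
"
```

```text
shift cm [ 0.07 -0.03 -0.06] turn -0.0 | pos [542.5  -7.6 216.2] rot [-1.577 -0.006  1.134] t 15.15 F [  2.    0.3 -14.2] w 34.8 j [-0.16  0.39  1.52  0.    1.22 -2.86]
```

View pics/s13c.png

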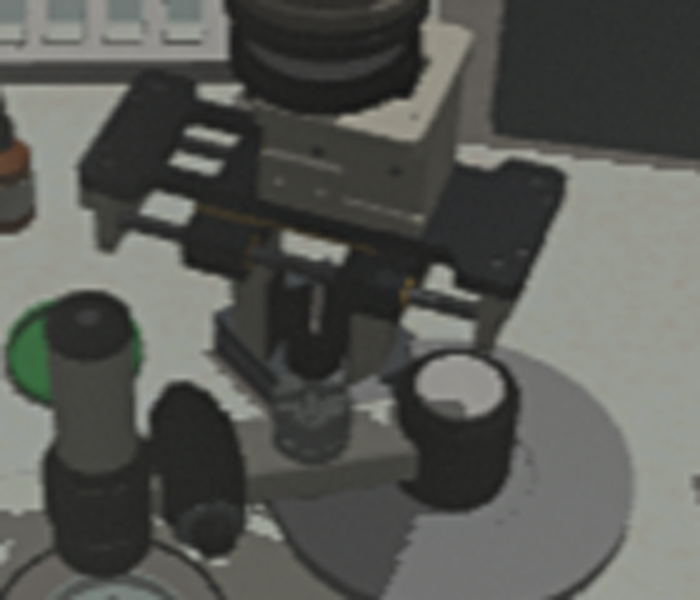

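Call:
apply_moves --rows '[[[0,-0.05,0],0.15,1.5],[[0,-0.05,0],0.3,1.5],[[0,-0.05,0],0.45,1.5],[[0,-0.05,0],0.6,1.5],[[0,-0.05,0],0.65,1.5]]'

```text
time: 15.82
tool_pos: [542.6, -7.6, 216.5]
tcp_rot: [-1.572, -0.009, 0.481]
contact_force: [2.4, 0.7, -14.5]
grip_width: 35.0
```

Call:
apply_moves --rows '[[[0,-0.05,0],0.15,1.5],[[0,-0.05,0],0.3,1.5],[[0,-0.05,0],0.45,1.5],[[0,-0.05,0],0.6,1.5],[[0,-0.05,0],0.66,1.5]]'

```text
time: 16.45
tool_pos: [542.5, -7.7, 216.7]
tcp_rot: [-1.567, -0.008, -0.182]
contact_force: [3.0, 1.1, -14.7]
grip_width: 35.3
```

```bash
python3 -c "
from h import *
save('wrist','w14.png')
plan([543.4,-7.2,207],1.134-1.315)
print(bot.get_obs()['moment'])
"
```

```text
shift cm [0.08 0.96 0.07] turn -0.002 | pos [542.5  -7.7 216.6] rot [-1.567 -0.007 -0.183] t 16.5 F [  2.8   0.7 -13.8] w 34.9 j [-0.16  0.39  1.52  0.    1.22 -1.55]
[-0.24670492 -0.49583547  0.00666817]
```

View pics/w14.png

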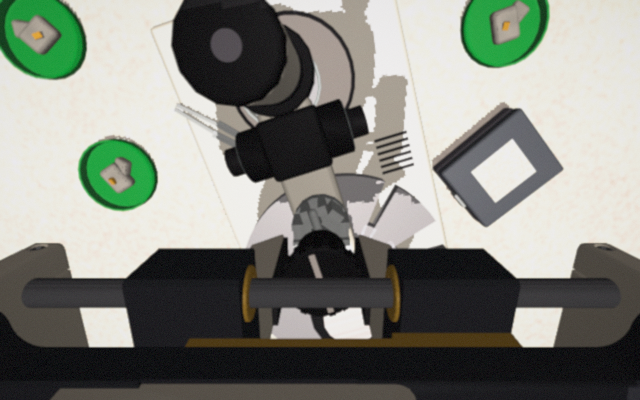

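Call:
apply_moves --rows '[[[0.05,0.4,0],0,1.5],[[0.05,0.8,0],0,1.5],[[0.05,1.0,0],0,1.5],[[0.05,1.0,0],0,1.5]]'

```text
time: 17.0
tool_pos: [542.8, -7.8, 206.6]
tcp_rot: [-1.567, -0.007, -0.183]
contact_force: [-0.3, 0.8, -11.4]
grip_width: 34.7
```

Call:
apply_moves --rows '[[[0,0.1,0],0,1.5],[[0,0.1,0],0,1.5]]'

```text
time: 17.25
tool_pos: [542.8, -7.8, 206.0]
tcp_rot: [-1.567, -0.007, -0.183]
contact_force: [-1.1, 1.4, -6.8]
grip_width: 35.0
```

```bash
python3 -c "
from h import *
plan([543.4,-7.2,207],1.134-1.315)
print(bot.get_obs()['moment'])
"
```

```text
shift cm [ 0.05 -0.1   0.07] turn -0.002 | pos [542.8  -7.8 206. ] rot [-1.567 -0.007 -0.183] t 17.25 F [-1.1  1.4 -6.8] w 35.0 j [-0.16  0.4   1.54  0.    1.2  -1.55]
[-0.15612114  0.1335019   0.02153097]
```

Call:
apply_moves --rows '[[[0,0.1,0],0,5.5],[[0,0.1,0],0,5.5],[[0,0,0],0,5.5],[[0,-3,0],0,5.5],[[0,-8,0],0,5.5]]'

```text
time: 17.88
tool_pos: [541.6, -7.9, 285.9]
tcp_rot: [-1.567, -0.004, -0.183]
contact_force: [0.4, 0.4, 0.2]
grip_width: 55.0
```

```bash
python3 -c "
from h import *
plan([444.4,-20.4,310],0.14)
save('side','s15.png')
cv2.imwrite('pics/s15c.png',cv2.resize(cv2.imread('pics/s15.png')[120:220,280:420],None,fx=5,fy=5,interpolation=2))
"
```

```text
shift cm [-9.32 -2.46 -2.99] turn -0.323 | pos [541.6  -7.9 285.9] rot [-1.567 -0.004 -0.183] t 17.88 F [0.4 0.4 0.2] w 55.0 j [-0.16  0.34  1.4   0.    1.4  -1.55]
```

View pics/s15c.png

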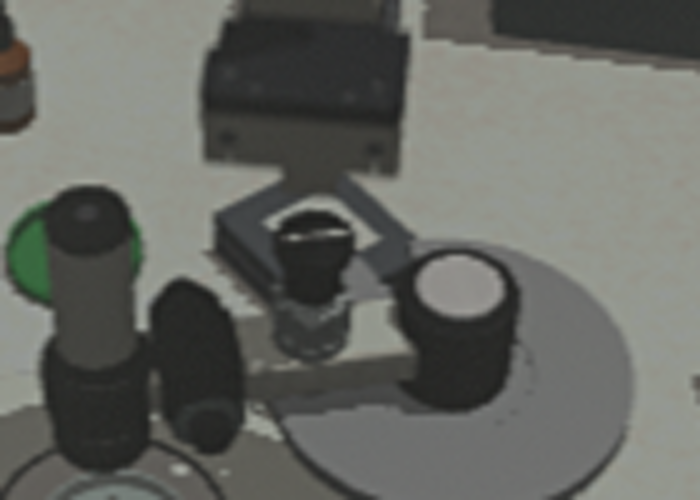

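Call:
apply_moves --rows '[[[-3,-2.5,-1],-0.1,6.5],[[-8,-2.5,-3],-0.25,6.5],[[-9.3,-2.5,-3],-0.32,6.5],[[-9.3,-2.5,-3],-0.32,6.5],[[-9.3,-2.5,-3],-0.32,6.5]]'

```text
time: 18.55
tool_pos: [447.8, -21.0, 317.7]
tcp_rot: [-1.573, -0.02, 0.136]
contact_force: [-0.5, 0.0, 0.3]
grip_width: 64.8
```

```bash
python3 -c "
from h import *
plan([444.4,-20.4,206],0.14)
"
```

```text
shift cm [-0.55 11.16  0.13] turn -0.004 | pos [447.8 -21.  317.7] rot [-1.573 -0.02   0.136] t 18.55 F [-0.5  0.   0.3] w 64.8 j [-0.22  0.13  1.59  0.01  1.4  -1.93]
```

Call:
apply_moves --rows '[[[-0.4,3,0.1],0,6.5],[[-0.5,7,0.1],0,6.5],[[-0.5,11,0.1],0,6.5],[[-0.5,11,0.1],0,6.5],[[-0.5,11,0.1],0,6.5]]'

```text
time: 19.18
tool_pos: [446.1, -20.8, 208.8]
tcp_rot: [-1.573, -0.021, 0.136]
contact_force: [-0.1, -0.6, 1.1]
grip_width: 64.9
```

Call:
apply_moves --rows '[[[0,0,0],0,2.5],[[0,0,0],0,2.5],[[0,0,0],0,2.5],[[0,0,0],0,2.5],[[0,0,0],0,2.5]]'

```text
time: 19.8
tool_pos: [446.1, -19.3, 209.5]
tcp_rot: [-1.571, -0.022, 0.135]
contact_force: [-2.0, 7.6, 5.4]
grip_width: 38.1
```

```bash
python3 -c "
from h import *
plan([444.4,-20.4,206],0.14)
arc((612.5,2),169.8,[-.015,-.03,-.045,-.06,-.075],207)
"
```

```text
shift cm [-0.19  0.34 -0.09] turn -0.005 | pos [446.1 -19.3 209.5] rot [-1.571 -0.022  0.135] t 19.8 F [-2.   7.6  5.4] w 38.1 j [-0.22  0.22  1.79  0.01  1.11 -1.93]
phi0 -3.014 r 167.8
[-0.2, 0.24, 0.26] 0.015
[-0.2, 0.24, 0.51] 0.03
[-0.19, 0.24, 0.77] 0.045
[-0.17, 0.24, 1.02] 0.06
[-0.15, 0.24, 1.27] 0.075
```

Call:
apply_moves --rows '[[[0,0,0.25],0.015,2.5],[[0,0,0.5],0.03,2.5],[[0,0,0.7],0.04,2.5],[[0,0,0.7],0.04,2.5]]'

```text
time: 20.3
tool_pos: [445.4, -12.6, 209.5]
tcp_rot: [-1.57, -0.023, 0.095]
contact_force: [2.3, -1.8, -2.7]
grip_width: 38.0
```

```bash
python3 -c "
from h import *
save('side','s16.png')
cv2.imwrite('pics/s16c.png',cv2.resize(cv2.imread('pics/s16.png')[120:220,280:420],None,fx=5,fy=5,interpolation=2))
arc((612.5,2),169.8,[-.015,-.03,-.045,-.06,-.075],207)
"
```

```text
phi0 -3.055 r 167.7
[-0.21, 0.25, 0.26] 0.015
[-0.2, 0.25, 0.51] 0.03
[-0.19, 0.25, 0.77] 0.045
[-0.17, 0.25, 1.02] 0.06
[-0.15, 0.25, 1.27] 0.075
```

View pics/s16c.png

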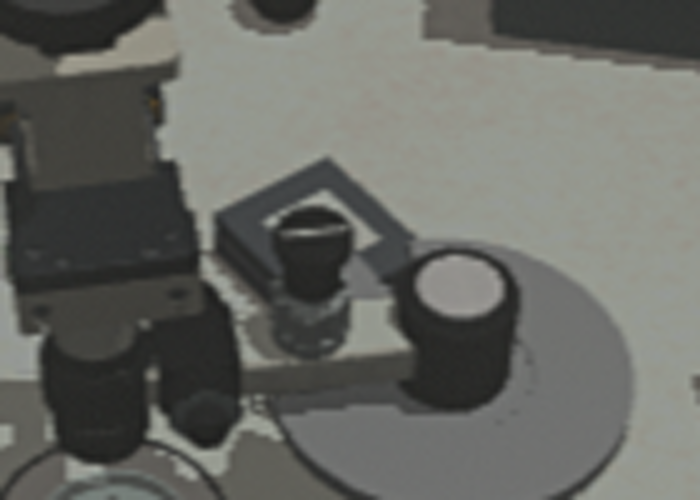

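Call:
apply_moves --rows '[[[0,0,0.15],0.01,2.5],[[0,0,0.3],0.02,2.5],[[0,0,0.45],0.03,2.5],[[0,0,0.6],0.035,2.5],[[0,0,0.7],0.04,2.5]]'

```text
time: 20.98
tool_pos: [445.4, -9.2, 209.4]
tcp_rot: [-1.576, -0.023, 0.055]
contact_force: [4.5, -23.7, -7.6]
grip_width: 37.3
```

```bash
python3 -c "
from h import *
save('side','s17.png')
cv2.imwrite('pics/s17c.png',cv2.resize(cv2.imread('pics/s17.png')[120:220,280:420],None,fx=5,fy=5,interpolation=2))
arc((612.5,2),169.8,[-.015,-.03,-.045,-.06,-.075],207)
"
```

```text
phi0 -3.075 r 167.5
[-0.24, 0.24, 0.25] 0.015
[-0.24, 0.24, 0.51] 0.03
[-0.23, 0.24, 0.76] 0.045
[-0.22, 0.24, 1.02] 0.06
[-0.21, 0.24, 1.27] 0.075
```

View pics/s17c.png

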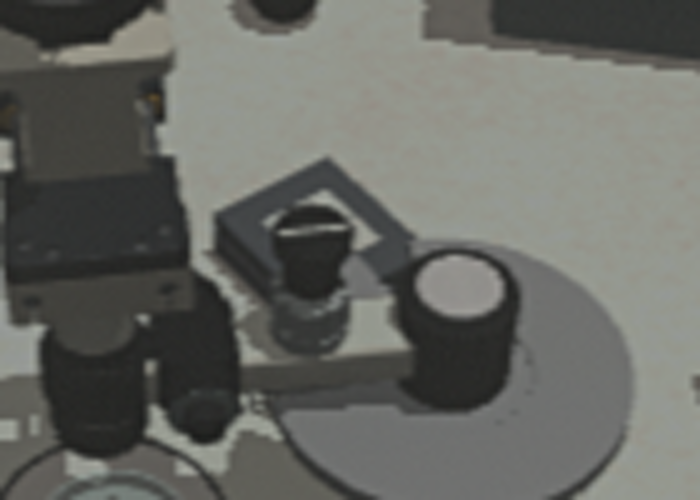

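Call:
apply_moves --rows '[[[0,0,0.0],-0.02,2.5],[[0,0,-0.1],-0.025,2.5],[[0,0,-0.2],-0.03,2.5],[[0,0,-0.2],-0.03,2.5]]'

```text
time: 21.52
tool_pos: [445.6, -12.1, 209.5]
tcp_rot: [-1.578, -0.023, 0.083]
contact_force: [1.1, -8.4, -2.8]
grip_width: 37.4
```

```bash
python3 -c "
from h import *
save('side','s18.png')
cv2.imwrite('pics/s18c.png',cv2.resize(cv2.imread('pics/s18.png')[120:220,280:420],None,fx=5,fy=5,interpolation=2))
arc((612.5,2),169.8,[-.015],207)
"
```

```text
phi0 -3.057 r 167.5
[-0.24, 0.24, 0.26] 0.015
```

View pics/s18c.png

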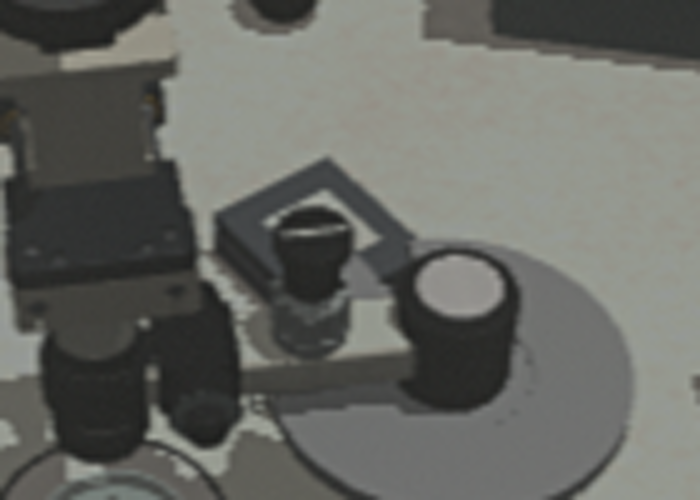

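Call:
apply_moves --rows '[[[0,0,-0.1],-0.005,2.5],[[0,0,-0.15],-0.01,2.5],[[0,0,-0.15],-0.01,2.5]]'

```text
time: 21.95
tool_pos: [445.8, -13.5, 209.5]
tcp_rot: [-1.578, -0.023, 0.093]
contact_force: [1.8, -1.8, -2.3]
grip_width: 37.9
```

Call:
apply_moves --rows '[[[0,0,-0.1],-0.005,2.5],[[0,0,-0.2],-0.01,2.5],[[0,0,-0.2],-0.01,2.5]]'

```text
time: 22.32
tool_pos: [445.9, -15.4, 209.5]
tcp_rot: [-1.578, -0.023, 0.103]
contact_force: [1.3, -1.0, -2.1]
grip_width: 37.5
```

```bash
python3 -c "
from h import *
save('side','s19.png')
cv2.imwrite('pics/s19c.png',cv2.resize(cv2.imread('pics/s19.png')[120:220,280:420],None,fx=5,fy=5,interpolation=2))
arc((612.5,2),169.8,[-.015],207);print(bot.get_obs()['moment'])
"
```

```text
phi0 -3.037 r 167.5
[-0.24, 0.24, 0.26] 0.015
[ 0.92333208 -0.43504872 -0.31830862]
```

View pics/s19c.png

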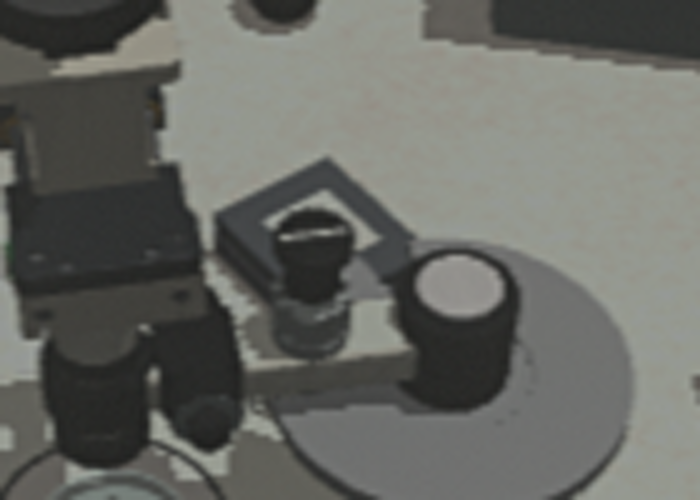

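```bash
python3 -c "
import cv2,numpy as np
L=[]
for f in ('s12','s15','s16','s17','s18','s19'):
    im=cv2.imread('pics/%s.png'%f)[150:205,325:368]; L.append(cv2.resize(np.clip(im*2.0,0,255).astype('uint8'),None,fx=6,fy=5.4,interpolation=2))
cv2.imwrite('pics/cmp.png',np.vstack([np.hstack(L[:3]),np.hstack(L[3:])]))
"
```

```text
(no output)
```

View pics/cmp.png

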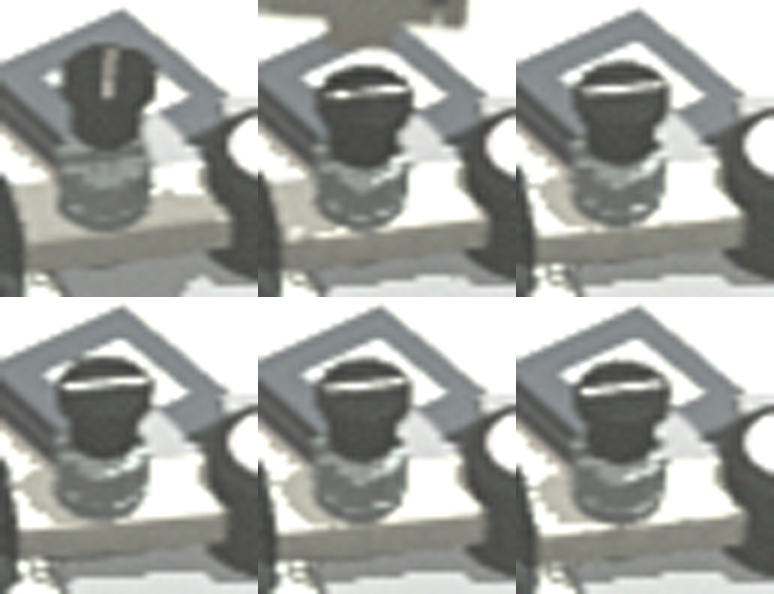

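```bash
python3 -c "
from h import *
for z in(214,223,226.5): print(z,pix('side',[543.4,-7.2,z]),pix('side',[592,66,z]))
L=[]
for f in ('s11','s12','s15','s19'):
    im=cv2.imread('pics/%s.png'%f)[145:205,325:365]; L.append(cv2.resize(np.clip(im*2.0,0,255).astype('uint8'),None,fx=5,fy=9,interpolation=0))
cv2.imwrite('pics/cmp2.png',np.hstack(L))
"
```

```text
214 [[342.8752224  166.87111714]] [[360.92218278 143.75262798]]
223 [[343.00859674 163.95889822]] [[361.17631703 140.82328978]]
226.5 [[343.06100173 162.81463905]] [[361.27611908 139.6728979 ]]
```

View pics/cmp2.png

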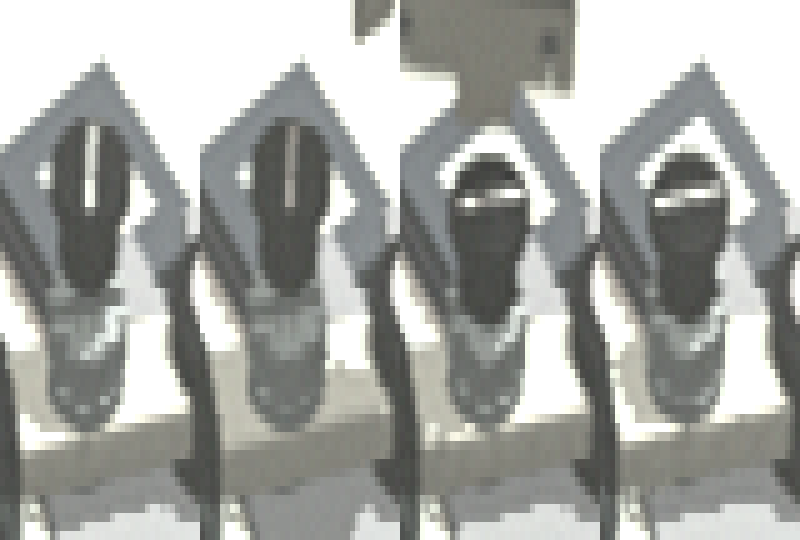

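Call:
apply_moves --rows '[[[0,0,-0.2],-0.01,2.5],[[0,0,-0.4],-0.02,2.5],[[0,0,-0.4],-0.02,2.5]]'

```text
time: 22.75
tool_pos: [446.3, -18.9, 209.5]
tcp_rot: [-1.577, -0.023, 0.123]
contact_force: [3.6, 4.2, -2.3]
grip_width: 37.5
```

Call:
apply_moves --rows '[[[0,0,-0.15],-0.01,2.5],[[0,0,-0.3],-0.02,2.5],[[0,0,-0.3],-0.02,2.5]]'

```text
time: 23.12
tool_pos: [446.6, -20.2, 209.5]
tcp_rot: [-1.574, -0.023, 0.143]
contact_force: [1.6, 10.6, -0.9]
grip_width: 37.9
```

Call:
apply_moves --rows '[[[0,0,0.2],0.01,2.5],[[0,0,0.4],0.02,2.5],[[0,0,0.4],0.02,2.5],[[0,0,0.4],0.02,6.5],[[0,0,0.4],0.02,6.5]]'

```text
time: 23.75
tool_pos: [445.8, -16.3, 209.5]
tcp_rot: [-1.574, -0.023, 0.123]
contact_force: [-0.4, -0.3, 1.3]
grip_width: 53.1
```

Call:
apply_moves --rows '[[[0,0,0],0,6.5],[[0,-3,0],0,6.5],[[0,-6,0],0,6.5],[[0,-10,0],0,6.5],[[0,-10,0],0,6.5]]'

```text
time: 24.38
tool_pos: [444.6, -16.4, 312.3]
tcp_rot: [-1.576, -0.029, 0.124]
contact_force: [0.1, -0.7, -0.3]
grip_width: 64.8
```

```bash
python3 -c "
from h import *
save('side','s20.png');save('wrist','w20.png');save('top','t20.png')
plan([543.4,-7.2,300],-.18)
L=[]
for f,y,x in (('side0',125,342),('s12',148,325),('s20',148,325)):
    im=cv2.imread('pics/%s.png'%f)[y:y+55,x:x+36]; L.append(cv2.resize(np.clip(im*2.0,0,255).astype('uint8'),None,fx=7,fy=10,interpolation=0))
cv2.imwrite('pics/cmp3.png',np.hstack(L))
"
```

```text
shift cm [10.06  1.07 -0.35] turn 0.303 | pos [442.9 -16.1 308.6] rot [-1.573 -0.021  0.123] t 24.52 F [ 0.2 -0.2  0.2] w 65.1 j [-0.21  0.13  1.62  0.    1.37 -1.91]
```

View pics/cmp3.png

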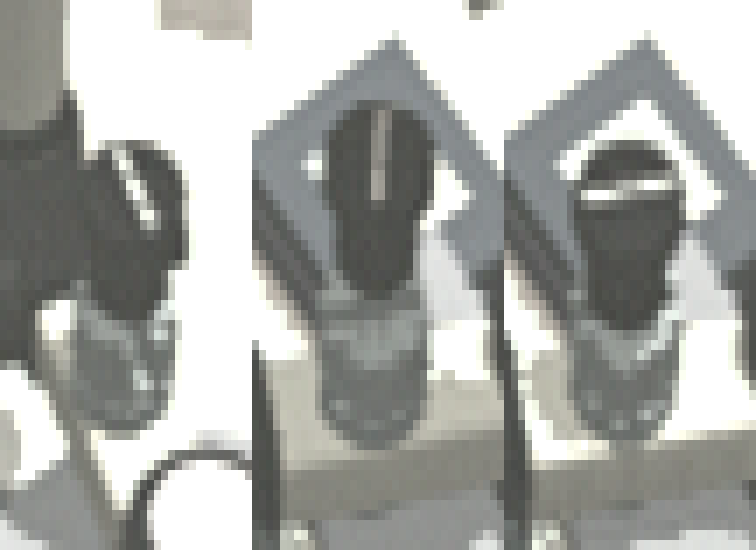

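View pics/w20.png

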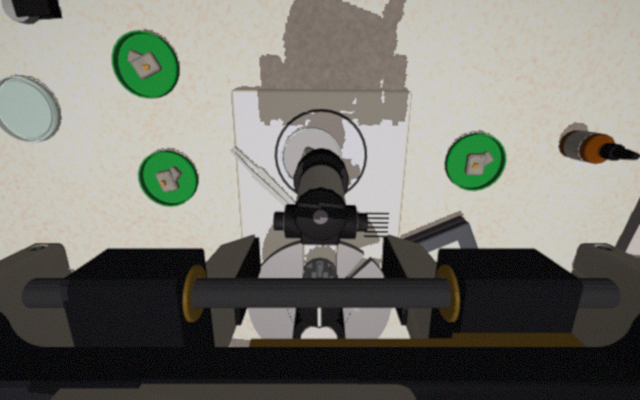

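Call:
apply_moves --rows '[[[3,0.5,-0.2],0.1,3],[[7,1,-0.4],0.2,1],[[10,1,-0.4],0.3,0],[[10,2,-0.5],0.3,0],[[10,3,-0.5],0.3,0]]'

```text
time: 25.15
tool_pos: [542.2, -8.8, 278.9]
tcp_rot: [-1.567, -0.018, -0.175]
contact_force: [-0.2, 0.8, -0.6]
grip_width: 20.1
```

```bash
python3 -c "
from h import *
save('wrist','w21.png')
plan([543.2,-5.6,236],-.18)
print(pix('wrist',[[543.2,-5.6,214]]))
"
```

```text
shift cm [0.03 4.19 0.32] turn 0.004 | pos [541.6  -8.7 277.8] rot [-1.567 -0.016 -0.176] t 25.2 F [-0.3 -0.3 -1.6] w 16.0 j [-0.16  0.34  1.43  0.    1.36 -1.56]
[[325.21937795 222.79105947]]
```

View pics/w21.png

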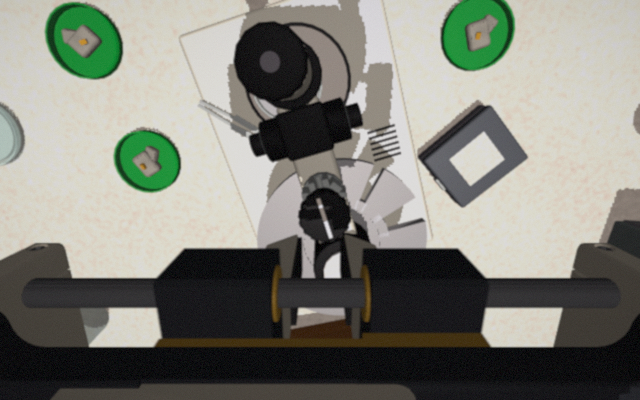

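Call:
apply_moves --rows '[[[0,2,0.3],0,0],[[0,4,0.3],0,0],[[0,4.4,0.3],0,0],[[0,4.4,0.3],0,0]]'

```text
time: 25.7
tool_pos: [542.6, -5.8, 234.2]
tcp_rot: [-1.567, -0.017, -0.175]
contact_force: [-0.0, -0.2, 0.3]
grip_width: 0.2
```

Call:
apply_moves --rows '[[[0,0.2,0],0,0],[[0,0.4,0],0,0],[[0,0.4,0],0,0]]'

```text
time: 26.08
tool_pos: [542.6, -5.8, 230.3]
tcp_rot: [-1.567, -0.017, -0.175]
contact_force: [-0.9, -0.5, -0.2]
grip_width: 0.3
```

Call:
apply_moves --rows '[[[0,0.1,0],0,0],[[0,0.1,0],0,0]]'

```text
time: 26.32
tool_pos: [542.6, -5.8, 229.3]
tcp_rot: [-1.567, -0.017, -0.175]
contact_force: [0.7, -0.8, -0.0]
grip_width: 0.2
```

Call:
apply_moves --rows '[[[0,0.1,0],0,0],[[0,0.1,0],0,0]]'

```text
time: 26.58
tool_pos: [542.7, -5.8, 228.4]
tcp_rot: [-1.567, -0.017, -0.175]
contact_force: [-0.1, -0.1, -0.3]
grip_width: 0.9
```

Call:
apply_moves --rows '[[[0,0.1,0],0,0],[[0,0.1,0],0,0]]'

```text
time: 26.82
tool_pos: [542.8, -5.8, 228.2]
tcp_rot: [-1.567, -0.018, -0.175]
contact_force: [-1.5, -0.3, 6.2]
grip_width: 0.4
```

Call:
apply_moves --rows '[[[0,0.1,0],0,0],[[0,0.15,0],0,0],[[0,0.15,0],0,0]]'

```text
time: 27.2
tool_pos: [543.0, -5.8, 228.2]
tcp_rot: [-1.567, -0.019, -0.175]
contact_force: [-3.2, -0.0, 9.7]
grip_width: 0.3
```

Call:
apply_moves --rows '[[[0,-2,0],0,0],[[0,-3,0],0,0],[[0,-3,0],0,0]]'

```text
time: 27.58
tool_pos: [542.6, -5.9, 258.6]
tcp_rot: [-1.567, -0.021, -0.175]
contact_force: [-0.6, 0.1, -0.9]
grip_width: 0.6
```

```bash
python3 -c "
from h import *
plan([612.5,2,258],-.18);plan([612.5,2,188],-.18)
"
```

```text
shift cm [6.74 0.2  1.99] turn 0.005 | pos [542.6  -5.9 258.6] rot [-1.567 -0.021 -0.175] t 27.57 F [-0.6  0.1 -0.9] w 0.6 j [-0.15  0.35  1.46  0.    1.31 -1.55]
shift cm [6.59 7.2  1.97] turn 0.005 | pos [542.6  -5.9 258.6] rot [-1.567 -0.021 -0.175] t 27.57 F [-0.6  0.1 -0.9] w 0.6 j [-0.15  0.35  1.46  0.    1.31 -1.55]
```

Call:
apply_moves --rows '[[[4,0,1],0,0],[[6.7,0,2],0,0],[[6.6,3,2],0,0],[[6.6,7,2],0,0],[[6.6,7,2],0,0]]'

```text
time: 28.2
tool_pos: [610.4, 2.6, 186.1]
tcp_rot: [-1.568, -0.012, -0.175]
contact_force: [-0.6, 0.5, 1.0]
grip_width: 0.3
```

Call:
apply_moves --rows '[[[0,0.2,0],0,0],[[0,0.3,0],0,0],[[0,0.3,0],0,0]]'

```text
time: 28.58
tool_pos: [610.8, 2.5, 184.1]
tcp_rot: [-1.568, -0.014, -0.175]
contact_force: [0.3, -0.6, 0.4]
grip_width: 0.0
```

Call:
apply_moves --rows '[[[0,0.1,0],0,0],[[0,0.1,0],0,0]]'

```text
time: 28.82
tool_pos: [611.0, 2.5, 183.6]
tcp_rot: [-1.568, -0.015, -0.175]
contact_force: [0.1, -0.1, -0.1]
grip_width: 0.1
```

Call:
apply_moves --rows '[[[0,0.1,0],0,0],[[0,0.1,0],0,0]]'

```text
time: 29.08
tool_pos: [611.0, 2.5, 182.5]
tcp_rot: [-1.568, -0.015, -0.175]
contact_force: [0.2, -0.4, -0.1]
grip_width: 0.3
```

Call:
apply_moves --rows '[[[0,0.1,0],0,0],[[0,0.1,0],0,0]]'

```text
time: 29.32
tool_pos: [610.9, 2.5, 181.3]
tcp_rot: [-1.568, -0.014, -0.175]
contact_force: [0.1, 0.7, 1.1]
grip_width: 0.6
```

Call:
apply_moves --rows '[[[0,0.1,0],0,0],[[0,0.1,0],0,0]]'

```text
time: 29.58
tool_pos: [611.0, 2.5, 180.4]
tcp_rot: [-1.568, -0.014, -0.175]
contact_force: [0.3, 0.9, 0.1]
grip_width: 0.3
```

Call:
apply_moves --rows '[[[0,0.1,0],0,0],[[0,0.1,0],0,0]]'

```text
time: 29.82
tool_pos: [611.0, 2.5, 180.3]
tcp_rot: [-1.568, -0.015, -0.175]
contact_force: [-2.6, -0.2, 5.5]
grip_width: 0.4
```

Call:
apply_moves --rows '[[[0,0.1,0],0,0],[[0,0.1,0],0,0]]'

```text
time: 30.08
tool_pos: [611.0, 2.5, 180.3]
tcp_rot: [-1.568, -0.016, -0.175]
contact_force: [-2.9, -0.3, 6.6]
grip_width: 0.4
```

Call:
apply_moves --rows '[[[0,0.1,0],0,0],[[0,0.1,0],0,0]]'

```text
time: 30.32
tool_pos: [611.0, 2.5, 180.3]
tcp_rot: [-1.568, -0.017, -0.175]
contact_force: [-2.5, 0.3, 7.1]
grip_width: 0.5
```

Call:
apply_moves --rows '[[[0,-4,0],0,0],[[0,-9,0],0,0],[[-3,-9.3,-0.5],0,0],[[-8,-9.3,-2],0,0],[[-13,-9.3,-3.5],0,0]]'

```text
time: 30.95
tool_pos: [473.8, -9.4, 270.7]
tcp_rot: [-1.568, -0.017, -0.175]
contact_force: [-0.1, -0.7, 0.5]
grip_width: 0.3
```

```bash
python3 -c "
from h import *
plan([444,-15.5,263],.12)
"
```

```text
shift cm [-2.84  0.72 -1.12] turn -0.295 | pos [473.8  -9.4 270.7] rot [-1.568 -0.017 -0.175] t 30.95 F [-0.1 -0.7  0.5] w 0.3 j [-0.18  0.21  1.62  0.    1.29 -1.58]
```

Call:
apply_moves --rows '[[[-1.5,0.3,-0.6],-0.15,0],[[-2.8,0.7,-1.1],-0.29,0],[[-2.8,0.9,-1.1],-0.29,0],[[-2.8,1.1,-1.1],-0.29,0],[[-2.8,1.1,-1.1],-0.29,0]]'

```text
time: 31.58
tool_pos: [445.1, -15.3, 259.3]
tcp_rot: [-1.573, -0.017, 0.114]
contact_force: [0.2, -0.8, 3.4]
grip_width: 0.5
```

Call:
apply_moves --rows '[[[0,0.15,0],0,0],[[0,0.2,0],0,0]]'

```text
time: 31.82
tool_pos: [445.2, -15.4, 259.1]
tcp_rot: [-1.574, -0.018, 0.113]
contact_force: [-8.5, 0.2, 20.3]
grip_width: 0.5
```

Call:
apply_moves --rows '[[[0,0.15,0],0,0],[[0,0.2,0],0,0]]'

```text
time: 32.08
tool_pos: [445.2, -15.4, 259.1]
tcp_rot: [-1.574, -0.019, 0.113]
contact_force: [-8.4, 1.3, 21.6]
grip_width: 0.3
```

Call:
apply_moves --rows '[[[0,-2,0],0,3],[[0,-3.5,0],0,6.5],[[0,-3.5,0],0,6.5],[[0,-3.5,0],0,6.5],[[0,-3.5,0],0,6.5]]'

```text
time: 32.7
tool_pos: [444.3, -15.2, 293.2]
tcp_rot: [-1.574, -0.017, 0.113]
contact_force: [-0.2, 0.1, 0.4]
grip_width: 45.9
```

Call:
apply_moves --rows '[[[0,0,0],0,6.5],[[0,3,0],0,6.5],[[0,6,0],0,6.5],[[0,8.5,0],0,6.5],[[0,8.5,0],0,6.5]]'

```text
time: 33.33
tool_pos: [444.6, -15.1, 206.7]
tcp_rot: [-1.573, -0.013, 0.113]
contact_force: [-0.4, -0.3, 0.8]
grip_width: 65.0
```

Call:
apply_moves --rows '[[[0,0,0],0,2.5],[[0,0,0],0,2.5],[[0,0,0],0,2.5],[[0,0,0],0,2.5]]'

```text
time: 33.83
tool_pos: [445.0, -15.3, 207.4]
tcp_rot: [-1.573, -0.014, 0.113]
contact_force: [-0.9, 0.1, 4.0]
grip_width: 37.8
```

Now ease to and fro within the slop.

Call:
apply_moves --rows '[[[0,0,0.15],0.01,2.5],[[0,0,0.3],0.017,2.5],[[0,0,0.4],0.023,2.5],[[0,0,0.4],0.023,2.5]]'

```text
time: 34.33
tool_pos: [444.7, -11.8, 207.4]
tcp_rot: [-1.574, -0.014, 0.09]
contact_force: [0.1, -5.5, 1.3]
grip_width: 37.6
```

Call:
apply_moves --rows '[[[0,0,-0.2],-0.01,2.5],[[0,0,-0.4],-0.023,2.5],[[0,0,-0.6],-0.033,2.5],[[0,0,-0.7],-0.04,2.5],[[0,0,-0.7],-0.04,2.5]]'

```text
time: 34.95
tool_pos: [445.3, -18.4, 207.4]
tcp_rot: [-1.574, -0.014, 0.13]
contact_force: [1.6, 5.3, 0.8]
grip_width: 37.9
```

Call:
apply_moves --rows '[[[0,0,0.1],0.005,2.5],[[0,0,0.2],0.01,2.5],[[0,0,0.35],0.02,2.5],[[0,0,0.35],0.02,2.5]]'

```text
time: 35.45
tool_pos: [444.9, -15.0, 207.4]
tcp_rot: [-1.574, -0.015, 0.109]
contact_force: [2.3, -0.2, -0.0]
grip_width: 38.0
```

Call:
apply_moves --rows '[[[0,0,0],0,6.5],[[0,0,0],0,6.5],[[0,0,0],0,6.5],[[0,-4,0],0,6.5],[[0,-8,0],0,3]]'

```text
time: 36.08
tool_pos: [443.4, -14.8, 288.2]
tcp_rot: [-1.573, -0.013, 0.109]
contact_force: [0.7, -0.7, 0.1]
grip_width: 59.1
```

```bash
python3 -c "
from h import *
save('side','s30.png')
plan([672,2,285],-.0)
"
```

```text
shift cm [22.67  1.37 -0.75] turn 0.109 | pos [445.5 -15.3 293.6] rot [-1.576 -0.022  0.109] t 36.12 F [ 1.7 -0.6  4.5] w 55.5 j [-0.21  0.14  1.64  0.    1.33 -1.89]
```

View pics/s30.png

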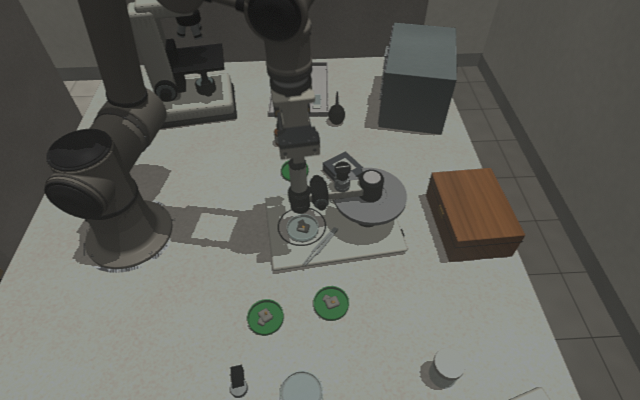

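```bash
python3 -c "
from h import *
print(ray('top',(307,90),0),ray('top',(307,80),60))
"
```

```text
[787.72155929 -18.61400057   0.        ] [794.8778034  -19.91537066  60.        ]
```

Call:
apply_moves --rows '[[[6,0,0],0.05,2],[[12,0,0],0.1,0],[[18,0,-0.5],0.11,0],[[22.5,0,-0.7],0.11,0],[[22.5,0,-0.7],0.11,0]]'

```text
time: 36.75
tool_pos: [671.6, 2.4, 295.4]
tcp_rot: [-1.574, -0.02, -0.0]
contact_force: [-1.9, 0.6, -0.7]
grip_width: 5.5
```

```bash
python3 -c "
from h import *
plan([672,2,132],0)
save('side','s31.png')
"
```

```text
shift cm [-0.28 16.34  0.  ] turn -0.0 | pos [671.6   2.4 295.4] rot [-1.574 -0.02  -0.   ] t 36.75 F [-1.9  0.6 -0.7] w 5.5 j [-0.11  0.59  0.98 -0.    1.56 -1.68]
```

View pics/s31.png

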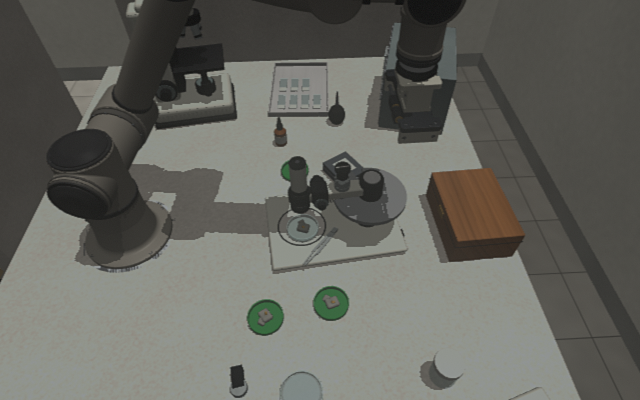

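Call:
apply_moves --rows '[[[-0.1,5,0],0,0],[[-0.2,10,0],0,0],[[-0.3,14,0],0,0],[[-0.3,16.2,0],0,0],[[-0.3,16.3,0],0,0]]'

```text
time: 37.42
tool_pos: [668.4, 1.9, 132.6]
tcp_rot: [-1.573, -0.016, -0.001]
contact_force: [-0.2, 0.0, 0.4]
grip_width: 0.0
```

Call:
apply_moves --rows '[[[0,0.15,0],0,0],[[0,0.3,0],0,0],[[0,0.4,0],0,0],[[0,0.4,0],0,0]]'

```text
time: 37.92
tool_pos: [668.5, 1.9, 128.9]
tcp_rot: [-1.573, -0.017, -0.0]
contact_force: [0.9, 0.2, -0.6]
grip_width: 0.5
```

Call:
apply_moves --rows '[[[0,0.15,0],0,0],[[0,0.3,0],0,0],[[0,0.3,0],0,0]]'

```text
time: 38.3
tool_pos: [668.8, 1.9, 126.3]
tcp_rot: [-1.574, -0.017, -0.001]
contact_force: [-0.8, -0.9, 3.3]
grip_width: 0.6
```

Call:
apply_moves --rows '[[[0,0.1,0],0,0],[[0,0.1,0],0,0]]'

```text
time: 38.55
tool_pos: [668.8, 1.9, 126.2]
tcp_rot: [-1.574, -0.018, -0.0]
contact_force: [-2.0, 0.0, 6.2]
grip_width: -0.1
```

Call:
apply_moves --rows '[[[0,-4,0],0,0],[[0,-9,0],0,0],[[0,-14,0],0,0],[[0,-17,0],0,0],[[0,-17,0],0,0]]'

```text
time: 39.17
tool_pos: [666.7, 2.3, 298.8]
tcp_rot: [-1.574, -0.023, -0.0]
contact_force: [-0.4, -0.7, -0.1]
grip_width: 0.4
```

```bash
python3 -c "
from h import *
i=save('side','s40.png')
a=cv2.imread('pics/side0.png').astype(int);b=cv2.imread('pics/s40.png').astype(int)
c=cv2.imread('pics/s40.png')[120:280,250:450];cv2.imwrite('pics/s40c.png',cv2.resize(c,None,fx=3.7,fy=3.7,interpolation=2))
print(bot.get_obs()['contact_force'],bot.get_obs()['dq'],bot.get_obs()['time'])
"
```

```text
[-0.4453297 -0.3158866 -1.2467866] [-0.00176527  0.0326817   0.04910069 -0.00185938 -0.00826262 -0.00010186] 39.225
```

View pics/s40c.png

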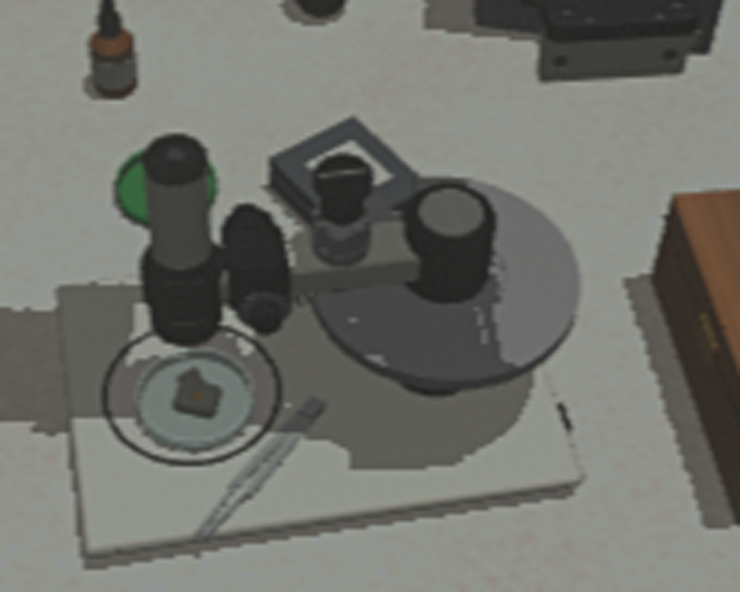

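Call:
apply_moves --rows '[[[0,0,0],0,0],[[0,0,0],0,0]]'

```text
time: 39.48
tool_pos: [665.6, 2.4, 294.6]
tcp_rot: [-1.573, -0.016, -0.0]
contact_force: [0.8, -0.5, 0.5]
grip_width: 0.2
```

```bash
python3 -c "
from h import *
print(order.close_job())"
```

```text
the job is handed in; nothing more can be done
None
```

I parked the pin in its rest notch and let go, then swung the arm by the microscope about 1.39 rad to over the dish. There I turned the knob back and lowered the pin, and eased the arm to and fro. I handed the job in at about 39.5 s; no verdict was reported.

**Last checks that agree the pin is home:**
- **Touching the knob's top:** it stood at about 214.0 mm, which is a lift of about 0. That uses a fingertip offset of 14.1–14.2 mm found by touching the microscope's top and the index ring; the given value is 14 mm. I took this height before the last round of easing and did not repeat it.
- **Feel of the arm:** it was stopped in both directions, with about 4 mm of play at the microscope. That fits the 11.5 mm notch.
- **White line:** it lies along the arm.

**Position:** the microscope's axis stands about 15 mm from the dish's centre, against the 30 mm allowed. The dish shows no shift in the side picture (under about 1 pixel).

**Checks that disagreed:**
- **Hub touch:** touching the hub's centre gave a fingertip offset of only 10.3 mm. I put this down to the white disc being recessed. If it were right, the pin would stand about 4 mm high.
- **Side picture:** the pictures only give the lift to about 3 mm, so they could not settle it alone.

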